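# Open the sprung washer lid under control and hang the washed cup to drain

### The job

The small cup washer has finished: press its catch pad to let the sprung lid go, but keep your hand over the lid so that it comes up under control, never flying open, until it stands fully open against its stop. Then lift the orange cup out and hang it mouth-down on the one free peg of the draining rack, seated fully down with the peg's tip at its bottom; do not let it drop, and leave the cups that already hang there and the bottles undisturbed. The lid stays open.

Things in the scene. Friction and masses are not known exactly. Their poses are not given: they have to be found in the camera images.
- washer: pale-grey cup washer, flat rim 130 mm above the bench, walls x -115 to +125, y -120 to +120 mm. Origin: on the bench; its +x points from the front (catch, dark panel) to the back (hinge), z up. A bracket (x -156 to -115, 84 mm wide, top 147 mm up) carries the catch. The tub is open from x -90 to +85, y -97 to +97 mm; the wire grid on which the cup stands is 35 mm above the bench
- lid (a joint): angle of the lid, rad: 0 shut and latched, 1.6 fully open against its stop (just past upright). A spring lifts it once the catch lets go (about 0.8 N at the front edge when shut, 2 N or less further up) and holds it open; left to itself it flies open in half a second and bangs against the stop
- lid_hinge (a point): middle of the lid's hinge line, at the back of the washer, 130 mm above the bench; the line runs along the washer's y. The lid is a flat plate, 200 mm from hinge to front edge, 220 mm wide, underside level with the hinge line, 20 mm thick: grey frame, clear window flush in it. A steel lip, 10 mm long and 50 mm wide, stands out of its front edge; the catch holds it
- lid_front (a point): middle of the top front edge of the lid (200 mm from the hinge line, 150 mm above the bench when shut); it moves with the lid
- catch_pad (a point): middle of the top of the blue push pad of the catch (36 mm deep, 70 mm wide), 170 mm above the bench (20 mm above the lid's top), 35 mm in front of the lid's front edge. It slides straight down on a spring: the lid is let go after about 3 mm, the stop is at 7 mm; 2.5 N to start, 6 N to the stop; it springs back. The steel bolt it draws back lies between pad and lid, 146 mm up
- cup: orange sample cup, mouth-down: 90 mm tall, outer diameter 60 mm at the mouth and 53 mm at the closed end, walls 3 mm, 60 to 130 g. Origin: middle of its mouth; its z points from the mouth to the closed end (up at the start)
- cup_bottom (a point): middle of the inner face of the orange cup's closed end, 86 mm from the mouth along the cup's z
- rack: white draining rack, 190 mm deep, 320 mm wide: a drip tray with an 18 mm rim and a board that leans back, its top 152 mm above the bench. Origin: on the bench, 35 mm in front of the middle of the tray; its +x points from the open front to the board. Three grey pegs stand out of the board side by side, 100 mm apart
- peg_free_tip (a point): tip of the free peg (round, 12 mm diameter, 135 mm long, round end), 212 mm above the bench. The pegs rise out of the board towards the rack's front (its -x), leaning 30 degrees from the vertical
- peg_free_root (a point): where the axis of the free peg leaves the board, 95 mm above the bench; root to tip is the peg's axis
- hung_a: pale cup of the same shape as the orange one, hanging loose on another peg, its highest point 220 mm above the bench; origin: middle of its mouth, z towards its closed end
- hung_b: second pale cup hanging on the third peg, like the first
- amber_bottle: amber bottle with a blue cap standing on the bench, 68 mm diameter, 150 mm tall, origin: middle of its underside
- buffer_bottle: white bottle with a red cap standing on the bench, 62 mm diameter, 175 mm tall, origin: middle of its underside

How it is judged:
By the outcome, as a careful person would: the job done as asked, in the order asked, and still so for the second after the job is handed in, with the robot touching nothing.
It also fails if it takes over 58 s, if anything falls off the work surface, if the arm or the gripper's body presses on something with over 40 N, if the wrist force passes 120 N, or if a joint passes its speed limit or range.

### The arm

A 7-joint arm with a two-finger parallel gripper is mounted at the origin on the work surface. World frame = base frame: x ahead of the robot, y to its left, z up, the work surface at z = 0. Lengths are in m, angles in rad, forces in N, time in s.
With the tool pointing down it reaches from about 0.4 to 0.85 m from the base axis. Payload 4.5 kg.
Tool frame: the origin (TCP) lies midway between the tips of the shut fingers; the grasp point (between the pads) lies 19 mm behind it; z points along the fingers, y is the direction in which the jaws open and shut (so a half turn about z gives the same grasp; the last joint's range is limited). The gripper opens to 88 mm and grips with 3 to 60 N. Pads are 18 mm wide; open, the fingers measure 123 mm over their backs; the gripper's body (75 mm by 187 mm) begins 45 mm behind the grasp point.
Start: joints at [-1.307, 0.689, -0.195, 1.565, 0.157, 0.902, -0.215], TCP at [0.142, 0.609, 0.239] pointing down, gripper open.
Joint ranges: [-3.01, 3.01], [-0.46, 2.08], [-1.47, 1.51], [0.13, 2.56], [-1, 4.14], [0.04, 2.09], [-2.66, 2.66]. Speed limits (rad/s): [2.57, 2.57, 3.14, 3.14, 3.14, 3.14, 3.14].

### API

Orientations are given as a unit quaternion [x, y, z, w].
In Python, from plant import get_state, snapshot, finish_job, regions_of gives the robot as it stands.
- The arm moves only by the tool send_rows, never from a script. Its argument "series" is a list of rows, each an object of numbers: "grip": the opening, from 0 (shut) to 1 (fully open); "dx", "dy", "dz": the shift along the tool's x, y, z in mm; "turn": the turn about the tool's z in rad. A call has 1 to 20 rows; each row shifts and turns the commanded pose from where the row before left it, along the tool's axes as they then stand; what a row does not reach is not made up. A row lasts 1/10 s, in which the tool goes at most 50 mm and 8.59 degrees, less where a joint would pass 70% of its speed; a pose out of reach is approached as far as the arm can. A call is refused whole if a number of a shift passes 50 or a number of a turn 0.15, either way. A call with a gripper value outside its range is refused whole. The fingers move at their own pace and stop on an object; "force" is the grip in N (left out, the last holds). Time passes only in rows, so rows that do not move let the fingers close. It gives the time, the measured TCP pose, the force and the opening at its end, in the units of the state.
- get_state(): the state, without advancing time (a new reading comes with each control period).
- snapshot(name): name is "scene" or "top"; returns a dict with "img" (400x640x3 uint8, red, green, blue), "depth" (400x640 float32, m along the optical axis (not along the pixel's ray), 0 where there is no reading), "fov_y" (degrees; the focal length in pixels is half the picture's height over the tangent of half this angle, whatever the lens; pixels are square), "cx", "cy" (the principal point, pixels), "R" (3x3) and "t" (3): a world point X has camera coordinates R X + t. Camera axes: x right, y down, z forward; pixel columns grow to the right and rows downward; lengths in m; the calibration is good to about 2 mm. A picture is of the moment at which its call begins.
- finish_job(): hands the job in, once; it reports no verdict.
Trained networks look in a picture, given as the dict that the camera call returned (one of the last four; its "shot" number tells which), for a name from the list of things; names that differ only in an ending like _2 or _b are one class to them, and where a whole thing is asked for, a point or a joint stands for the part that bears it (a point fixed in the world has none). Each returns a list of dicts, best first, with "score" (0 to 1); they miss things now and then, are a little off and sometimes report something else, mostly with a low value. They report only what shows in the picture. A call takes as long as a camera call.
- regions_of(picture, target): "pixels" (400x640 bool, what is visible of it) and "extent" ([left, top, right, bottom] in pixels, round what is visible of it).
The state is a dict: "clock": time; "q": joint angles; "qd": joint speeds; "joint_torque": joint torques, N m; "tool_pos": TCP position; "eef_rot": TCP orientation; "contact_force": force on the tool from outside, world axes, zero at the start; "moment": the same for the moment, N m; "opening": opening from 0.0 (shut) to 1.0 (fully open).
Only numpy, scipy, OpenCV 4.12 (cv2) and the standard library are available. Lean on these libraries where they do the work, as an engineer would, in place of code of your own. Each camera call takes 0.05 s, during which the arm holds its last target.

## Working session

There is one attempt and no reset: what is moved stays moved. The work goes in short steps, Python scripts to look and compute and a tool call to move; the robot and the scene stay as the last step left them, time stands still between calls to the robot, and variables do not carry over. Pictures are saved under pics/ and viewed, and the job is handed in when it is done.

Besides the shell and the picture viewer there is one more tool, called after ">>>" as name(argument=value, ...) on one line, values as JSON. send_rows: Moves the arm, as the interface text tells. Its arguments: {"type":"object","properties":{"series":{"type":"array","items":{"type":"object","properties":{"grip":{"type":"number"},"dx":{"type":"number"},"dy":{"type":"number"},"dz":{"type":"number"},"turn":{"type":"number"}}}},"force":{"type":"number"}},"required":["series"]}

```bash
ls; mkdir -p pics
python3 - <<'E'
from plant import *
import cv2,numpy as np
print(get_state())
for n in ["scene","top"]:
    s=snapshot(n); cv2.imwrite(f"pics/{n}0.png",s["img"][:,:,::-1]); print(n,s["fov_y"],s["cx"],s["cy"],s["R"],s["t"])
    np.savez(f"{n}0.npz",**{k:v for k,v in s.items()})
E
```

```text
pics
{'clock': 0.0, 'q': array([-1.30720788,  0.69000427, -0.19451368,  1.56634666,  0.15731427,
        0.90247371, -0.21508925]), 'qd': array([ 0.00014019,  0.00080243, -0.00096388, -0.0005224 , -0.00126071,
       -0.00019435, -0.00069722]), 'joint_torque': array([ 1.38489054e-04, -5.27565300e+01, -1.26719009e+00, -1.53434086e+01,
       -5.28003427e-02,  6.56725912e-03,  1.68451847e-04]), 'tool_pos': array([0.14226446, 0.60794679, 0.23789666]), 'eef_rot': array([ 1.14589855e-01,  9.93412462e-01, -9.18689961e-04, -3.58869057e-05]), 'contact_force': array([ 0.19641866, -0.52437005, -0.35209321]), 'moment': array([ 0.02669573, -0.01849447,  0.02254455]), 'opening': 1.0024890723363236}
scene 51.34165394737658 316.9779653242719 193.4276550817681 [[ 0.03862473  0.99920009 -0.01035912]
 [ 0.85901398 -0.03849833 -0.51050255]
 [-0.51049301  0.01081939 -0.85981384]] [-0.01274512 -0.39982405  1.59880004]
top 43.61632703751497 314.9635244623411 199.3412636143114 [[-0.00690448 -0.99993359 -0.00922783]
 [-0.98456055  0.00841185 -0.17484212]
 [ 0.17490813  0.00787816 -0.98455324]] [0.0082416  0.5671753  1.56979744]
```

View pics/scene0.png

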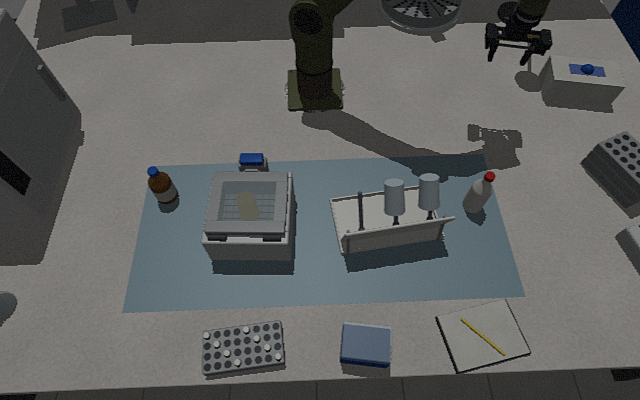

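View pics/top0.png

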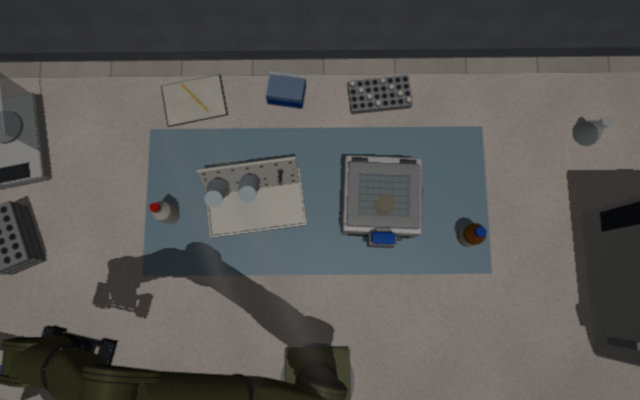

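The scene view has the washer at about (250,210), its blue pad at (252,160), the rack at (390,215) with the free peg at (361,210), and two hung cups. The bottles are at (160,185) and (482,190), and the gripper is up at the right. The top view agrees: pad at (383,238), free peg at (281,175).

```bash
cat > h.py <<'E'
from plant import *
import cv2,numpy as np
def pts(s,mask=None):
    d=s["depth"];H,W=d.shape;f=H/2/np.tan(np.radians(s["fov_y"])/2)
    v,u=np.mgrid[0:H,0:W]
    P=np.stack([(u-s["cx"])/f*d,(v-s["cy"])/f*d,d],-1)
    X=(P-np.array(s["t"]))@np.array(s["R"])
    return X
def proj(s,X):
    H=s["img"].shape[0];f=H/2/np.tan(np.radians(s["fov_y"])/2)
    c=np.array(X)@np.array(s["R"]).T+np.array(s["t"])
    return c[...,:2]/c[...,2:]*f+np.array([s["cx"],s["cy"]])
def save(s,n,box=None,k=1):
    im=s["img"][:,:,::-1]
    if box: im=im[box[1]:box[3],box[0]:box[2]]
    cv2.imwrite(f"pics/{n}.png",cv2.resize(im,None,fx=k,fy=k,interpolation=cv2.INTER_CUBIC))
E
python3 - <<'E'
from h import *
for n in ["scene","top"]:
    s=snapshot(n);X=pts(s)
    save(s,n+"1",(190,140,500,270) if n=="scene" else (140,130,500,260),2.2)
    for t in ["washer","lid","catch_pad","cup","rack","peg_free_tip","hung_a","amber_bottle","buffer_bottle"]:
        for r in regions_of(s,t)[:3]:
            m=r["pixels"]&(s["depth"]>0); Y=X[m]
            if len(Y)==0: continue
            z=Y[:,2]; hi=Y[z>np.percentile(z,97)-0.006]
            print(n,t,round(r["score"],2),r["extent"],m.sum(),"mean",Y.mean(0).round(3),"zmax",np.percentile(z,97).round(3),"topmean",hi.mean(0).round(3),"lo",np.percentile(Y,3,0).round(3),"hi",np.percentile(Y,97,0).round(3))
E
```

```text
scene washer 0.61 [203.9, 151.3, 295.4, 261.6] 8054 mean [ 0.596 -0.201  0.133] zmax 0.165 topmean [ 0.437 -0.199  0.168] lo [ 0.444 -0.315  0.034] hi [ 0.696 -0.091  0.165]
scene lid 0.87 [200.6, 167.4, 287.5, 230.7] 4861 mean [ 0.575 -0.206  0.149] zmax 0.153 topmean [ 0.574 -0.206  0.15 ] lo [ 0.477 -0.309  0.144] hi [ 0.666 -0.104  0.153]
scene catch_pad 0.83 [237.0, 158.6, 262.9, 166.4] 300 mean [ 0.437 -0.199  0.167] zmax 0.173 topmean [ 0.434 -0.2    0.17 ] lo [ 0.417 -0.23   0.147] hi [ 0.452 -0.166  0.173]
scene catch_pad 0.45 [357.9, 191.4, 365.1, 232.3] 164 mean [0.623 0.108 0.163] zmax 0.211 topmean [0.597 0.105 0.209] lo [0.595 0.1   0.113] hi [0.653 0.115 0.211]
scene cup 0.53 [203.8, 168.1, 289.1, 235.9] 4930 mean [ 0.576 -0.206  0.149] zmax 0.153 topmean [ 0.573 -0.207  0.15 ] lo [ 0.477 -0.31   0.143] hi [ 0.666 -0.101  0.153]
scene cup 0.27 [201.6, 151.6, 293.6, 258.8] 8149 mean [ 0.595 -0.201  0.131] zmax 0.164 topmean [ 0.437 -0.198  0.168] lo [ 0.442 -0.315  0.027] hi [ 0.696 -0.09   0.164]
scene rack 0.78 [328.0, 183.4, 455.1, 257.1] 4890 mean [0.593 0.19  0.031
[... 2237 characters left out ...]
144] hi [0.623 0.231 0.218]
top hung_a 0.76 [203.7, 179.0, 225.1, 210.8] 441 mean [0.564 0.3   0.193] zmax 0.217 topmean [0.559 0.304 0.215] lo [0.527 0.278 0.147] hi [0.607 0.324 0.217]
top hung_a 0.37 [346.3, 158.6, 418.1, 228.6] 4677 mean [ 0.562 -0.204  0.148] zmax 0.154 topmean [ 0.56  -0.203  0.15 ] lo [ 0.469 -0.307  0.141] hi [ 0.657 -0.101  0.154]
top amber_bottle 0.85 [458.8, 221.2, 483.3, 249.6] 531 mean [ 0.442 -0.48   0.09 ] zmax 0.15 topmean [ 0.448 -0.491  0.149] lo [ 0.416 -0.516  0.001] hi [ 0.473 -0.459  0.15 ]
top buffer_bottle 0.76 [146.4, 199.5, 178.8, 224.2] 504 mean [0.52  0.478 0.104] zmax 0.177 topmean [0.526 0.487 0.176] lo [0.497 0.457 0.004] hi [0.551 0.515 0.177]
```

View zooms.

View pics/scene1.png

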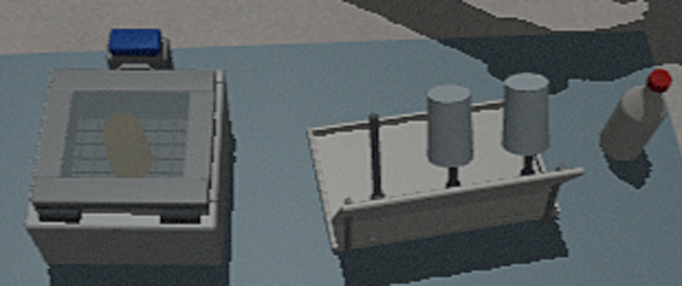

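View pics/top1.png

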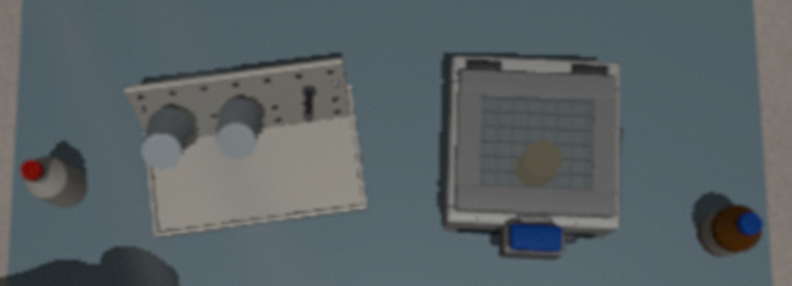

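The zoomed crops show the cup through the window, and they match the named regions apart from low-score duplicates. Next I fit the geometry from depth in both cameras.

Run:
```python
from h import *
for n in ["scene","top"]:
    s=snapshot(n);X=pts(s);d=s["depth"]
    def box(x0,x1,y0,y1,z0,z1):
        return X[(d>0)&(X[...,0]>x0)&(X[...,0]<x1)&(X[...,1]>y0)&(X[...,1]<y1)&(X[...,2]>z0)&(X[...,2]<z1)]
    P=box(.40,.462,-.26,-.14,.164,.178); print(n,"pad",cv2.minAreaRect(P[:,:2].astype(np.float32)*1000),P.mean(0).round(4))
    P=box(.44,.70,-.34,-.06,.143,.156); print("lid",cv2.minAreaRect(P[:,:2].astype(np.float32)*1000),P.mean(0).round(4), np.percentile(P,[1,99],0).round(3))
    P=box(.40,.75,-.36,-.06,.12,.137); print("rim",cv2.minAreaRect(P[:,:2].astype(np.float32)*1000),np.percentile(P,[1,99],0).round(3))
    P=box(.57,.68,.08,.14,.165,.23); m=P.mean(0); w=np.linalg.svd(P-m)[2][0]; w*=np.sign(w[2]); print("peg",len(P),m.round(4),w.round(3),"at z.212",(m+w*(.212-m[2])/w[2]).round(4), "z max",P[:,2].max())
    # rack tray rim / board top
    P=box(.62,.72,.0,.4,.140,.16); c=np.polyfit(P[:,1],P[:,0],1);print("board top",c,np.percentile(P,[1,99],0).round(3), len(P))
    # hung cups
    for y0,y1 in [(.16,.245),(.26,.345)]:
        P=box(.5,.65,y0,y1,.14,.24);print("hung",P.mean(0).round(4),P[:,2].max(),P[P[:,2]>.208].mean(0).round(4))
    for y0 in (-.56,.43):
        P=box(.40,.6,y0,y0+.12,.03,.19);print("bottle",P[P[:,2]>P[:,2].max()-.008].mean(0).round(4),P[:,2].max())
    print("bench z",np.median(box(.4,.75,-.05,.03,-.03,.03)[:,2]))
```

```text
scene pad ((433.2967834472656, -199.25601196289062), (69.98657989501953, 39.5468635559082), 88.56519317626953) [ 0.4352 -0.1988  0.1695]
lid ((559.8973999023438, -206.082763671875), (221.01808166503906, 240.8958282470703), 86.51260375976562) [ 0.5717 -0.2062  0.1494] [[ 0.448 -0.315  0.144]
 [ 0.67  -0.098  0.154]]
rim ((554.9544677734375, -206.09194946289062), (240.42965698242188, 278.90478515625), 87.00382995605469) [[ 0.447 -0.329  0.121]
 [ 0.697 -0.085  0.137]]
peg 83 [0.606  0.1058 0.1917] [-0.533 -0.065  0.844] at z.212 [0.5931 0.1042 0.212 ] z max 0.21735063235475555
board top [-0.0885454   0.67712892] [[0.621 0.065 0.141]
 [0.688 0.362 0.158]] 555
hung [0.596  0.2015 0.1848] 0.22048520665338725 [0.5782 0.2018 0.2131]
hung [0.5839 0.2995 0.184 ] 0.22291679683358603 [0.5659 0.3004 0.2131]
bottle [ 0.453  -0.4941  0.1501] 0.15438922371465982
bottle [0.5314 0.4842 0.1752] 0.17979999069053687
bench z 0.0006248583500583104
top pad ((428.93255615234375, -196.15455627441406), (68.3962631225586, 35.87907028198242), 89.01597595214844) [ 0.4293 -0.1966  0.1685]
lid ((556.96240234375, -203.92356872558594), (220.5394744873047, 237.78038024902344), 87.17512512207031) [ 0.562  -0.2044  0.1482] [[ 0.463 -0.313  0.143]
 [ 0.663 -0.096  0.155]]
rim ((548.8466796875, -203.21505737304688), (240.74313354492188, 281.130859375), 86.83943176269531) [[ 0.411 -0.327  0.121]
 [ 0.69  -0.082  0.137]]
peg 34 [0.6002 0.1076 0.1945] [-0.573 -0.064  0.817] at z.212 [0.5879 0.1062 0.212 ] z max 0.21434758076286434
board top [-0.11427748  0.68213786] [[0.622 0.067 0.14 ]
 [0.682 0.365 0.157]] 462
hung [0.5777 0.2035 0.192 ] 0.22442360938758035 [0.571  0.2048 0.2133]
hung [0.5762 0.3023 0.1861] 0.22618000006196426 [0.5584 0.3034 0.2132]
bottle [ 0.4474 -0.4909  0.1506] 0.15609580436649975
bottle [0.5257 0.4865 0.1756] 0.18055133770295492
bench z -0.0011424782030276376
```

Plan: the jaws lie along the washer's x, so the front finger presses the pad while the rear finger is already over the lid. First I travel high, clear of the rack.

>>> send_rows(series=[{"dz": -25,"dx": -10,"dy": -8,"grip": 0.5},{"dz": -25,"dx": -25,"dy": -17},{"dz": -15,"dx": -35,"dy": -25.5},{"dx": -35,"dy": -25.5},{"dx": -35,"dy": -25.5},{"dx": -35,"dy": -25.5},{"dx": -35,"dy": -25.5},{"dx": -35,"dy": -25.5},{"dx": -35,"dy": -25.5},{"dx": -35,"dy": -25.5},{"dx": -35,"dy": -25.5},{"dx": -25,"dy": -17},{"dx": -10,"dy": -8}])

```text
schema error: expected keys grip, dx, dy, dz, turn
```

>>> send_rows(series=[{"turn": 0.14},{"turn": 0.14},{"turn": 0.14},{"turn": 0.14},{"turn": 0.14},{"turn": 0.14},{"turn": 0.14},{"turn": 0.14},{"turn": 0.14},{"turn": 0.136}])

```text
schema error: expected keys grip, dx, dy, dz, turn
```

```bash
cat >> h.py <<'E'
from scipy.spatial.transform import Rotation as Ro
def tool():
    s=get_state();R=Ro.from_quat(s["eef_rot"]).as_matrix()
    return s,np.array(s["tool_pos"]),R
def to(target):
    s,p,R=tool(); d=(np.array(target)-p)@R*1000
    return d.round(1)
E
python3 - <<'E'
from h import *
s,p,R=tool();print(s["clock"],p,np.degrees(np.arctan2(R[1,1],R[0,1])),R.round(3).tolist(),s["q"].round(2),s["opening"],s["contact_force"])
print(to([.46,-.199,.24]))
E
```

```text
1.2 [0.14235181 0.60860114 0.23875233] 76.83396432793297 [[-0.974, 0.228, 0.0], [0.228, 0.974, 0.0], [0.0, 0.0, -1.0]] [-1.31  0.69 -0.19  1.57  0.16  0.9  -0.22] 1.0000052610478607 [ 0.05449154 -0.56398963 -0.99946716]
[-493.2 -714.    -1.3]
```

>>> send_rows(series=[{"dx": -10,"dy": -8,"dz": -25,"turn": 0,"grip": 0.5},{"dx": -25,"dy": -17,"dz": -25,"turn": 0,"grip": 0.5},{"dx": -35,"dy": -25.5,"dz": -15,"turn": 0,"grip": 0.5},{"dx": -35,"dy": -25.5,"dz": 0,"turn": 0,"grip": 0.5},{"dx": -35,"dy": -25.5,"dz": 0,"turn": 0,"grip": 0.5},{"dx": -35,"dy": -25.5,"dz": 0,"turn": 0,"grip": 0.5},{"dx": -35,"dy": -25.5,"dz": 0,"turn": 0,"grip": 0.5},{"dx": -35,"dy": -25.5,"dz": 0,"turn": 0,"grip": 0.5},{"dx": -35,"dy": -25.5,"dz": 0,"turn": 0,"grip": 0.5},{"dx": -35,"dy": -25.5,"dz": 0,"turn": 0,"grip": 0.5},{"dx": -35,"dy": -25.5,"dz": 0,"turn": 0,"grip": 0.5},{"dx": -25,"dy": -17,"dz": 0,"turn": 0,"grip": 0.5},{"dx": -10,"dy": -8,"dz": 0,"turn": 0,"grip": 0.5}])

```text
clock: 2.5
tool_pos: [0.4558, 0.2456, 0.3037]
eef_rot: [0.117, 0.993, -0.001, 0.001]
contact_force: [-1.2, -1.2, -0.2]
opening: 0.501
```

>>> send_rows(series=[{"dx": 0,"dy": 0,"dz": 0,"turn": 0.14,"grip": 0.5},{"dx": 0,"dy": 0,"dz": 0,"turn": 0.14,"grip": 0.5},{"dx": 0,"dy": 0,"dz": 0,"turn": 0.14,"grip": 0.5},{"dx": 0,"dy": 0,"dz": 0,"turn": 0.14,"grip": 0.5},{"dx": 0,"dy": 0,"dz": 0,"turn": 0.14,"grip": 0.5},{"dx": 0,"dy": 0,"dz": 0,"turn": 0.14,"grip": 0.5},{"dx": 0,"dy": 0,"dz": 0,"turn": 0.14,"grip": 0.5},{"dx": 0,"dy": 0,"dz": 0,"turn": 0.14,"grip": 0.5},{"dx": 0,"dy": 0,"dz": 0,"turn": 0.14,"grip": 0.5},{"dx": 0,"dy": 0,"dz": 0,"turn": 0.136,"grip": 0.5}])

```text
clock: 3.5
tool_pos: [0.4525, 0.2503, 0.3037]
eef_rot: [0.727, 0.686, 0.0, -0.001]
contact_force: [-0.3, -0.3, 0.2]
opening: 0.5
```

Run:
```python
from h import *
s,p,R=tool();print(s["clock"],p,np.degrees(np.arctan2(R[1,1],R[0,1])),R.round(3).tolist(),s["q"].round(2),s["opening"],s["contact_force"])
print(to([.46,-.199,.24]))
```

```text
3.5 [0.45253226 0.25034315 0.30372716] -3.335054671840576 [[0.058, 0.998, -0.001], [0.998, -0.058, 0.001], [0.001, -0.001, -1.0]] [-0.71  0.47  0.19  1.81 -0.11  0.87 -0.53] 0.49951738627467795 [-0.3394069  -0.31287327  0.16599079]
[-448.2   33.6   63.2]
```

>>> send_rows(series=[{"dx": -20,"dy": 3,"dz": 0,"turn": 0,"grip": 0.5},{"dx": -42,"dy": 3,"dz": 0,"turn": 0,"grip": 0.5},{"dx": -42,"dy": 3,"dz": 0,"turn": 0,"grip": 0.5},{"dx": -42,"dy": 3,"dz": 0,"turn": 0,"grip": 0.5},{"dx": -42,"dy": 3,"dz": 5,"turn": 0,"grip": 0.5},{"dx": -42,"dy": 3,"dz": 5,"turn": 0,"grip": 0.5},{"dx": -42,"dy": 3,"dz": 5,"turn": 0,"grip": 0.5},{"dx": -42,"dy": 3,"dz": 10,"turn": 0,"grip": 0.5},{"dx": -42,"dy": 3,"dz": 10,"turn": 0,"grip": 0.5},{"dx": -42,"dy": 3,"dz": 15,"turn": 0,"grip": 0.5},{"dx": -30,"dy": 3,"dz": 15,"turn": 0,"grip": 0.5},{"dx": -20,"dy": 0.6,"dz": 15,"turn": 0,"grip": 0.5},{"dx": 0,"dy": 0,"dz": 8,"turn": 0,"grip": 0.5},{"dx": 0,"dy": 0,"dz": 0,"turn": 0,"grip": 0.5}])

```text
clock: 4.9
tool_pos: [0.4622, -0.1984, 0.2147]
eef_rot: [0.726, 0.688, 0.0, -0.002]
contact_force: [-0.2, 0.5, -0.4]
opening: 0.5
```

Run:
```python
from h import *
s,p,R=tool();print(s["clock"],p,np.degrees(np.arctan2(R[1,1],R[0,1])),s["opening"],s["contact_force"])
for n in ["scene","top"]:
    c=snapshot(n); u,v=proj(c,p).astype(int); print(n,u,v)
    save(c,n+"2",(u-60,v-50,u+60,v+40),5)
    print(proj(c,p), proj(c,p-R[:,2]*.0), proj(c,p+R[:,1]*.022),proj(c,p-R[:,1]*.022))
    X=pts(c);d=c["depth"]; q=X[(d>0)&(abs(X[...,0]-p[0])<.07)&(abs(X[...,1]-p[1])<.02)&(X[...,2]>p[2]-.01)&(X[...,2]<p[2]+.05)]
    print(len(q),q.min(0).round(4),q.max(0).round(4),q.mean(0).round(4))
```

```text
4.9 [ 0.46216817 -0.19843     0.21470852] -3.0759392558436733 0.5003944289291391 [-0.18012172  0.54586066 -0.44749463]
scene 247 156
[247.84857444 156.35434669] [247.84857444 156.35434669] [247.06681024 162.76452195] [248.61561023 150.06493877]
6 [ 0.4362 -0.2057  0.2395] [ 0.4412 -0.2019  0.2536] [ 0.4393 -0.2036  0.246 ]
top 385 224
[385.01296235 224.69760496] [385.01296235 224.69760496] [385.18115625 217.1295174 ] [384.84385756 232.30667905]Traceback (most recent call last):
  File "<stdin>", line 8, in <module>
    return umr_minimum(a, axis, None, out, keepdims, initial, where)
ValueError: zero-size array to reduction operation minimum which has no identity
```

View pics/scene2.png

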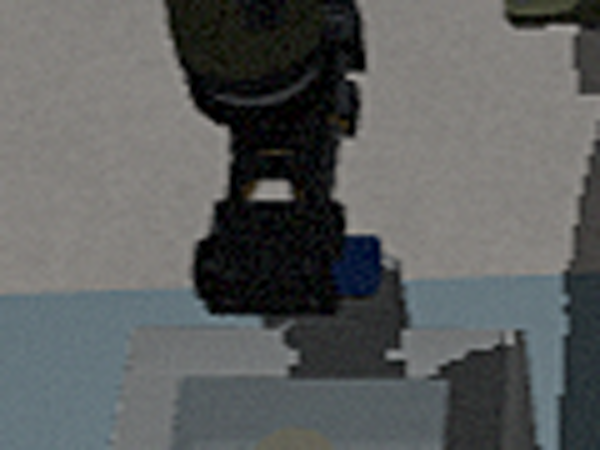

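View pics/top2.png

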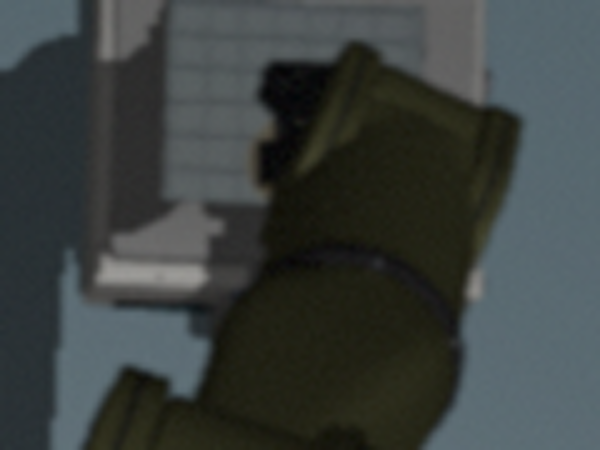

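The scene crop shows the gripper body over the pad, hiding the fingers. The blob spans u≈227–256 with its bottom at v≈168. I check this against the projected body outline.

Run:
```python
from h import *
s,p,R=tool()
c=snapshot("scene")
for z in (.064,.08,.1):
  for a,b in [(-.0375,.0935),(.0375,.0935)]:
    print(z,a,b,proj(c,p+R[:,0]*a+R[:,1]*b-R[:,2]*z).round(1))
u,v=247,156
X=pts(c);d=c["depth"];print(X[150:170:3,241].round(4)); print(d[150:170:3,241])
for vv in (160,164):
  m=(d[vv,215:275]<1.25); print(vv,np.where(m)[0]+215)
print([ (vv,X[vv,241].round(3)) for vv in range(156,172)])
```

```text
0.064 -0.0375 0.0935 [226.  171.3]
0.064 0.0375 0.0935 [255.  171.4]
0.08 -0.0375 0.0935 [224.7 167.8]
0.08 0.0375 0.0935 [254.1 167.9]
0.1 -0.0375 0.0935 [223.1 163.3]
0.1 0.0375 0.0935 [253.  163.4]
[[ 0.506  -0.2005  0.3036]
 [ 0.5292 -0.1962  0.3219]
 [ 0.5397 -0.1954  0.3234]
 [ 0.5487 -0.1949  0.3231]
 [ 0.5564 -0.1948  0.3212]
 [ 0.5547 -0.1975  0.3057]
 [ 0.5473 -0.2019  0.2817]]
[1.0772661 1.0497245 1.0430832 1.0388198 1.0364984 1.0506995 1.0750184]
160 [225 226 227 228 229 230 231 232 233 234 235 236 237 238 239 240 241 242
 243 244 245 246 247 248 249 250 251 252 253 254 255 256 257 258 259 260
 261 262]
164 [226 227 228 229 230 231 232 233 234 235 236 237 238 239 240 241 242 243
 244 245 246 247 248 249 250 251 252 253 254 255 256 257 258 259 260 261
 262 263 264 265]
[(156, array([ 0.54 , -0.195,  0.323])), (157, array([ 0.542, -0.195,  0.323])), (158, array([ 0.545, -0.195,  0.323])), (159, array([ 0.549, -0.195,  0.323])), (160, array([ 0.553, -0.194,  0.325])), (161, array([ 0.554, -0.195,  0.322])), (162, array([ 0.556, -0.195,  0.321])), (163, array([ 0.558, -0.195,  0.319])), (164, array([ 0.558, -0.196,  0.315])), (165, array([ 0.555, -0.198,  0.306])), (166, array([ 0.55 , -0.2  ,  0.295])), (167, array([ 0.548, -0.201,  0.287])), (168, array([ 0.547, -0.202,  0.282])), (169, array([ 0.45 , -0.232,  0.135])), (170, array([ 1.16, -0.02,  1.17])), (171, array([ 0.452, -0.233,  0.128]))]
```

>>> send_rows(series=[{"dx": 0,"dy": 0,"dz": 15,"turn": 0,"grip": 0.5},{"dx": 0,"dy": 0,"dz": 15,"turn": 0,"grip": 0.5},{"dx": 0,"dy": 0,"dz": 7,"turn": 0,"grip": 0.5},{"dx": 0,"dy": 0,"dz": 4,"turn": 0,"grip": 0.5},{"dx": 0,"dy": 0,"dz": 1,"turn": 0,"grip": 0.5},{"dx": 0,"dy": 0,"dz": 0,"turn": 0,"grip": 0.5}])

```text
clock: 5.65
tool_pos: [0.4628, -0.2003, 0.1741]
eef_rot: [0.726, 0.688, 0.0, 0.0]
contact_force: [0.8, -0.5, 0.6]
opening: 0.499
```

>>> send_rows(series=[{"dx": 0,"dy": 0,"dz": 1,"turn": 0,"grip": 0.5},{"dx": 0,"dy": 0,"dz": 1,"turn": 0,"grip": 0.5},{"dx": 0,"dy": 0,"dz": 1,"turn": 0,"grip": 0.5},{"dx": 0,"dy": 0,"dz": 0,"turn": 0,"grip": 0.5}])

```text
clock: 6.05
tool_pos: [0.4625, -0.2004, 0.1706]
eef_rot: [0.726, 0.687, 0.0, -0.0]
contact_force: [0.6, -0.4, 0.3]
opening: 0.497
```

>>> send_rows(series=[{"dx": 0,"dy": 0,"dz": 1.5,"turn": 0,"grip": 0.5},{"dx": 0,"dy": 0,"dz": 2.5,"turn": 0,"grip": 0.5},{"dx": 0,"dy": 0,"dz": 2,"turn": 0,"grip": 0.5},{"dx": 0,"dy": 0,"dz": 0,"turn": 0,"grip": 0.5}])

```text
clock: 6.45
tool_pos: [0.4626, -0.2005, 0.1647]
eef_rot: [0.726, 0.687, 0.0, 0.0]
contact_force: [0.3, 0.8, 5.6]
opening: 0.501
```

Run:
```python
from h import *
s,p,R=tool();print(s["clock"],p,s["opening"],s["contact_force"],s["moment"])
c=snapshot("scene");save(c,"scene3",(190,140,310,270),5)
X=pts(c);d=c["depth"]
for x in (.57,.60,.63,.66):
  m=(d>0)&(abs(X[...,0]-x)<.01)&(X[...,1]>-.3)&(X[...,1]<-.12)&(X[...,2]>.1)&(X[...,2]<.22); print(x,np.median(X[m][:,2]),m.sum())
```

```text
6.45 [ 0.46257882 -0.20045109  0.16468155] 0.5009207068226584 [0.32235967 0.84195559 5.62586956] [ 0.01463979  0.34109062 -0.01235262]
0.57 0.15681927841122462 411
0.6 0.15466716203343953 423
0.63 0.15264998665992024 421
0.66 0.14988512134763543 576
```

The lid is let go and rests under the rear finger at about 0.077 rad. The front finger is at 5.6 N on the pad. Now I work out the controlled arc.

Run:
```python
import numpy as np
th=np.concatenate([np.linspace(.077,1.585,39)])
r=np.interp(th,[.077,1.585],[184.9,176])
C=np.c_[-r*np.cos(th)+20*np.sin(th), r*np.sin(th)+20*np.cos(th)]
D=np.diff(C,axis=0)
print([f"{a:.1f},{-b:.1f}" for a,b in D]); print(C[0],C[19],C[-1])
```

```text
['1.7,-7.2', '2.0,-7.1', '2.3,-7.0', '2.6,-6.9', '2.8,-6.8', '3.1,-6.7', '3.4,-6.5', '3.6,-6.4', '3.9,-6.2', '4.1,-6.1', '4.3,-5.9', '4.6,-5.7', '4.8,-5.5', '5.0,-5.3', '5.2,-5.1', '5.4,-4.9', '5.6,-4.7', '5.7,-4.4', '5.9,-4.2', '6.1,-3.9', '6.2,-3.7', '6.3,-3.4', '6.5,-3.2', '6.6,-2.9', '6.7,-2.7', '6.8,-2.4', '6.8,-2.1', '6.9,-1.8', '7.0,-1.5', '7.0,-1.3', '7.1,-1.0', '7.1,-0.7', '7.1,-0.4', '7.1,-0.1', '7.1,0.1', '7.1,0.4', '7.0,0.7', '7.0,1.0']
[-182.81365605   34.16397463] [-106.87599276  146.76418048] [ 22.49774502 175.69818288]
```

View pics/scene3.png

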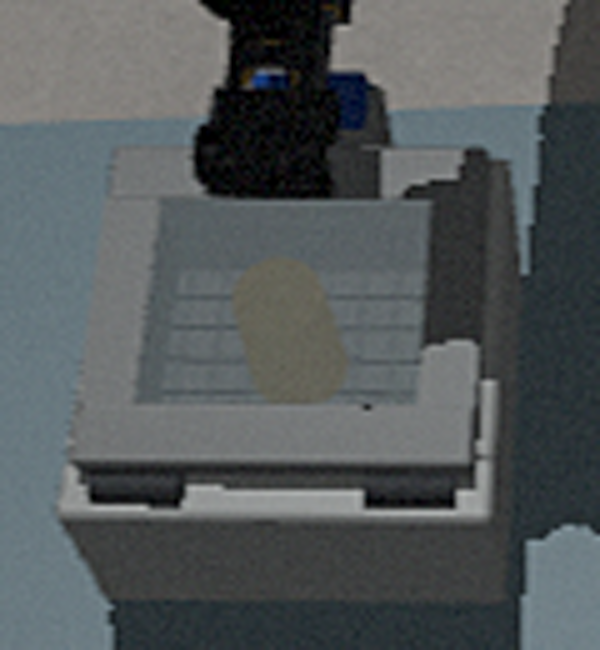

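The picture shows the lid slightly raised and held under the hand. I start the arc.

>>> send_rows(series=[{"dx": 0,"dy": 0.8,"dz": -3.5,"turn": 0,"grip": 0.5},{"dx": 0,"dy": 0.9,"dz": -3.7,"turn": 0,"grip": 0.5},{"dx": 0,"dy": 2,"dz": -7.1,"turn": 0,"grip": 0.5},{"dx": 0,"dy": 2.3,"dz": -7,"turn": 0,"grip": 0.5},{"dx": 0,"dy": 2.6,"dz": -6.9,"turn": 0,"grip": 0.5},{"dx": 0,"dy": 2.8,"dz": -6.8,"turn": 0,"grip": 0.5},{"dx": 0,"dy": 3.1,"dz": -6.7,"turn": 0,"grip": 0.5},{"dx": 0,"dy": 3.4,"dz": -6.5,"turn": 0,"grip": 0.5},{"dx": 0,"dy": 3.6,"dz": -6.4,"turn": 0,"grip": 0.5},{"dx": 0,"dy": 3.9,"dz": -6.2,"turn": 0,"grip": 0.5},{"dx": 0,"dy": 4.1,"dz": -6.1,"turn": 0,"grip": 0.5},{"dx": 0,"dy": 4.3,"dz": -5.9,"turn": 0,"grip": 0.5},{"dx": 0,"dy": 4.6,"dz": -5.7,"turn": 0,"grip": 0.5},{"dx": 0,"dy": 4.8,"dz": -5.5,"turn": 0,"grip": 0.5},{"dx": 0,"dy": 5,"dz": -5.3,"turn": 0,"grip": 0.5},{"dx": 0,"dy": 5.2,"dz": -5.1,"turn": 0,"grip": 0.5}])

```text
clock: 8.1
tool_pos: [0.5163, -0.2034, 0.2595]
eef_rot: [0.726, 0.687, 0.0, 0.0]
contact_force: [-0.3, 0.7, 1.5]
opening: 0.501
```

Run:
```python
from h import *
s,p,R=tool();print(s["clock"],p,s["opening"],s["contact_force"],s["moment"],s["q"].round(2))
c=snapshot("scene");save(c,"scene4",(190,100,310,270),3.5)
X=pts(c);d=c["depth"]
m=(d>0)&(X[...,1]>-.30)&(X[...,1]<-.25)&(X[...,0]>.5)&(X[...,0]<.68)&(X[...,2]>.14)&(X[...,2]<.4)
q=X[m];k=np.polyfit(q[:,0],q[:,2],1);print(len(q),k,"angle",-np.arctan(k[0]),q.max(0),q.min(0))
```

```text
8.1 [ 0.51632428 -0.20338083  0.25954043] 0.5007338906439743 [-0.26294085  0.72914658  1.52139197] [-0.07224935  0.08026806  0.01553287] [ 0.19  0.57  0.17  1.77 -0.13  0.81  0.37]
1309 [-0.79989469  0.68583518] angle 0.6746767251807072 [ 0.67954664 -0.25000317  0.27256255] [ 0.51719656 -0.29997069  0.14011541]
```

View pics/scene4.png

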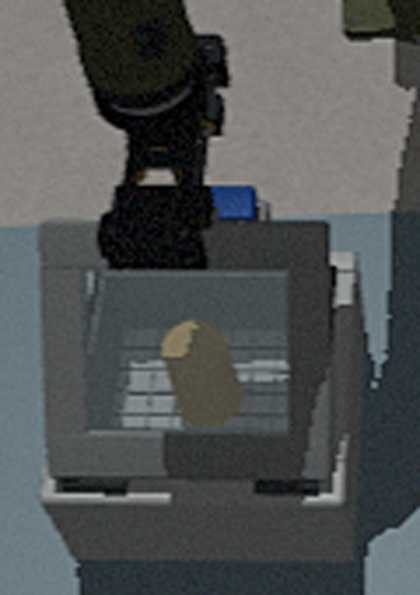

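The lid is in contact at about 0.675 rad, against 0.672 expected. Continue.

>>> send_rows(series=[{"dx": 0,"dy": 5.4,"dz": -4.9,"turn": 0,"grip": 0.5},{"dx": 0,"dy": 5.6,"dz": -4.7,"turn": 0,"grip": 0.5},{"dx": 0,"dy": 5.7,"dz": -4.4,"turn": 0,"grip": 0.5},{"dx": 0,"dy": 5.9,"dz": -4.2,"turn": 0,"grip": 0.5},{"dx": 0,"dy": 6.1,"dz": -3.9,"turn": 0,"grip": 0.5},{"dx": 0,"dy": 6.2,"dz": -3.7,"turn": 0,"grip": 0.5},{"dx": 0,"dy": 6.3,"dz": -3.4,"turn": 0,"grip": 0.5},{"dx": 0,"dy": 6.5,"dz": -3.2,"turn": 0,"grip": 0.5},{"dx": 0,"dy": 6.6,"dz": -2.9,"turn": 0,"grip": 0.5},{"dx": 0,"dy": 6.7,"dz": -2.7,"turn": 0,"grip": 0.5},{"dx": 0,"dy": 6.8,"dz": -2.4,"turn": 0,"grip": 0.5},{"dx": 0,"dy": 6.8,"dz": -2.1,"turn": 0,"grip": 0.5},{"dx": 0,"dy": 6.9,"dz": -1.8,"turn": 0,"grip": 0.5},{"dx": 0,"dy": 7,"dz": -1.5,"turn": 0,"grip": 0.5},{"dx": 0,"dy": 7,"dz": -1.3,"turn": 0,"grip": 0.5},{"dx": 0,"dy": 7.1,"dz": -1,"turn": 0,"grip": 0.5},{"dx": 0,"dy": 7.1,"dz": -0.7,"turn": 0,"grip": 0.5}])

```text
clock: 9.85
tool_pos: [0.6261, -0.2094, 0.308]
eef_rot: [0.726, 0.687, 0.0, 0.0]
contact_force: [1.4, 0.2, 2.2]
opening: 0.499
```

Run:
```python
from h import *
s,p,R=tool();print(s["clock"],p,s["opening"],s["contact_force"],s["moment"],s["q"].round(2))
c=snapshot("scene");save(c,"scene5",(190,60,310,270),2.8)
X=pts(c);d=c["depth"]
m=(d>0)&(X[...,1]>-.30)&(X[...,1]<-.25)&(X[...,0]>.5)&(X[...,0]<.75)&(X[...,2]>.17)&(X[...,2]<.4)
q=X[m];k=np.polyfit(q[:,2],q[:,0],1);print(len(q),k,"angle",np.pi/2+np.arctan(k[0]),q.max(0),q.min(0))
```

```text
9.85 [ 0.62610134 -0.209401    0.30801082] 0.49930185623389917 [1.42183866 0.20853488 2.21694639] [-0.06713866 -0.28287338  0.04246212] [ 0.16  0.68  0.19  1.37 -0.13  1.11  0.31]
730 [-0.25429375  0.71924226] angle 1.3217805845642325 [ 0.67775641 -0.25000805  0.33220688] [ 0.62096039 -0.29991649  0.17024185]
```

View pics/scene5.png

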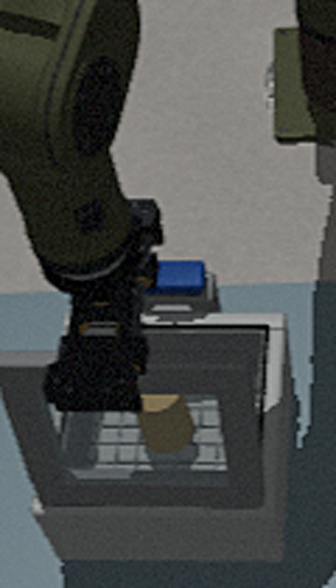

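>>> send_rows(series=[{"dx": 0,"dy": 7.1,"dz": -0.4,"turn": 0,"grip": 0.5},{"dx": 0,"dy": 7.1,"dz": -0.1,"turn": 0,"grip": 0.5},{"dx": 0,"dy": 7.1,"dz": 0.1,"turn": 0,"grip": 0.5},{"dx": 0,"dy": 7.1,"dz": 0.4,"turn": 0,"grip": 0.5},{"dx": 0,"dy": 6,"dz": 0.5,"turn": 0,"grip": 0.5},{"dx": 0,"dy": 4,"dz": 0.5,"turn": 0,"grip": 0.5},{"dx": 0,"dy": 2,"dz": 0,"turn": 0,"grip": 0.5},{"dx": 0,"dy": 2,"dz": 0,"turn": 0,"grip": 0.5},{"dx": 0,"dy": 0,"dz": 0,"turn": 0,"grip": 0.5}])

```text
clock: 10.8
tool_pos: [0.6674, -0.2116, 0.3064]
eef_rot: [0.726, 0.687, -0.0, -0.001]
contact_force: [1.9, 0.8, -0.6]
opening: 0.501
```

Run:
```python
from h import *
s,p,R=tool();print(s["clock"],p,s["opening"],s["contact_force"],s["moment"],s["q"].round(2))
c=snapshot("scene");save(c,"scene6",(190,60,310,270),2.8)
X=pts(c);d=c["depth"]
m=(d>0)&(X[...,1]>-.32)&(X[...,1]<-.25)&(X[...,0]>.5)&(X[...,0]<.75)&(X[...,2]>.17)&(X[...,2]<.4)
q=X[m];print(len(q),q.max(0),q.min(0)); t=q[q[:,2]>q[:,2].max()-.01]; print(t.mean(0),t.min(0),t.max(0))
```

```text
10.8 [ 0.66743093 -0.21156278  0.30637739] 0.5005268407408381 [ 1.91829035  0.76370106 -0.588485  ] [-0.08128317 -0.28102468  0.0215385 ] [ 0.15  0.75  0.19  1.23 -0.14  1.18  0.29]
699 [ 0.68787019 -0.25010361  0.33393993] [ 0.66749442 -0.31998617  0.17005735]
[ 0.67750261 -0.2939411   0.32943828] [ 0.66749442 -0.31948082  0.32423817] [ 0.68787019 -0.26602807  0.33393993]
```

View pics/scene6.png

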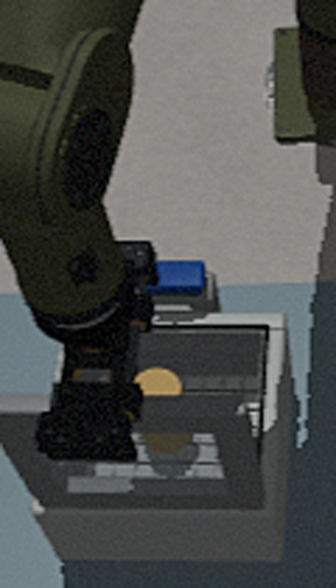

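>>> send_rows(series=[{"dx": 0,"dy": 2,"dz": 0,"turn": 0,"grip": 0.5},{"dx": 0,"dy": 2,"dz": 0,"turn": 0,"grip": 0.5},{"dx": 0,"dy": 0,"dz": 0,"turn": 0,"grip": 0.5}])

```text
clock: 11.15
tool_pos: [0.6712, -0.212, 0.3066]
eef_rot: [0.726, 0.687, -0.0, -0.001]
contact_force: [-0.1, 0.6, 0.0]
opening: 0.501
```

>>> send_rows(series=[{"dx": 0,"dy": 1.5,"dz": 0,"turn": 0,"grip": 0.5},{"dx": 0,"dy": 1.5,"dz": 0,"turn": 0,"grip": 0.5},{"dx": 0,"dy": 0,"dz": 0,"turn": 0,"grip": 0.5}])

```text
clock: 11.45
tool_pos: [0.6747, -0.2121, 0.3069]
eef_rot: [0.726, 0.687, 0.0, -0.0]
contact_force: [-0.5, -0.4, 1.1]
opening: 0.501
```

>>> send_rows(series=[{"dx": 0,"dy": 1.5,"dz": 0,"turn": 0,"grip": 0.5},{"dx": 0,"dy": 1.5,"dz": 0,"turn": 0,"grip": 0.5},{"dx": 0,"dy": 0,"dz": 0,"turn": 0,"grip": 0.5}])

```text
clock: 11.75
tool_pos: [0.6779, -0.2122, 0.3068]
eef_rot: [0.726, 0.687, 0.0, -0.0]
contact_force: [0.6, 0.7, 0.5]
opening: 0.502
```

The force fell to zero at x≈0.671, so the lid is on its stop. I withdraw straight up.

>>> send_rows(series=[{"dx": 0,"dy": 0,"dz": -15,"turn": 0,"grip": 0.5},{"dx": 0,"dy": 0,"dz": -25,"turn": 0,"grip": 0.5},{"dx": 0,"dy": 0,"dz": -25,"turn": 0,"grip": 0.5},{"dx": 0,"dy": 0,"dz": -15,"turn": 0,"grip": 0.5}])

```text
clock: 12.15
tool_pos: [0.6782, -0.2126, 0.3892]
eef_rot: [0.726, 0.687, 0.001, 0.001]
contact_force: [0.1, -0.5, -0.1]
opening: 0.502
```

>>> send_rows(series=[{"dx": 20,"dy": -20,"dz": 0,"turn": 0.14,"grip": 0.7},{"dx": 20,"dy": -35,"dz": 0,"turn": 0.14,"grip": 0.7},{"dx": 20,"dy": -35,"dz": 0,"turn": 0.14,"grip": 0.9},{"dx": 0,"dy": -20,"dz": 0,"turn": 0.14,"grip": 1},{"dx": 0,"dy": 0,"dz": 0,"turn": 0.14,"grip": 1},{"dx": 0,"dy": 0,"dz": 0,"turn": 0.14,"grip": 1},{"dx": 0,"dy": 0,"dz": 0,"turn": 0.14,"grip": 1},{"dx": 0,"dy": 0,"dz": 0,"turn": 0.14,"grip": 1},{"dx": 0,"dy": 0,"dz": 0,"turn": 0.14,"grip": 1},{"dx": 0,"dy": 0,"dz": 0,"turn": 0.136,"grip": 1}])

```text
clock: 13.15
tool_pos: [0.5841, -0.1251, 0.387]
eef_rot: [0.998, 0.057, 0.0, -0.0]
contact_force: [0.4, -0.2, 0.3]
opening: 1.002
```

Run:
```python
from h import *
s,p,R=tool();print(s["clock"],p,np.degrees(np.arctan2(R[1,1],R[0,1])),s["opening"],s["contact_force"],s["q"].round(2))
for n in ["scene","top"]:
  c=snapshot(n);save(c,n+"7",(190,60,440,270) if n=="scene" else (240,100,440,270),3)
  X=pts(c);d=c["depth"]
  for r in regions_of(c,"cup")[:2]:
    m=r["pixels"]&(d>0);q=X[m];print(n,r["score"],r["extent"],m.sum(),q.mean(0).round(3),np.percentile(q,[2,98],0).round(3).tolist()); t=q[abs(q[:,2]-.125)<.005]; 
    if len(t)>5: print("top",len(t),t.mean(0).round(4),cv2.minEnclosingCircle(t[:,:2].astype(np.float32)))
```

```text
13.15 [ 0.58407454 -0.12511852  0.38704489] -83.44634771928119 1.0016540486440917 [ 0.38556848 -0.16959025  0.28648344] [-0.19  0.57  0.6   1.45 -0.33  1.22 -1.01]
scene 0.57 [232.6, 194.2, 253.2, 202.7] 158 [ 0.541 -0.216  0.125] [[0.495, -0.243, 0.053], [0.557, -0.192, 0.129]]
top 146 [ 0.5412 -0.2161  0.1249] ((0.5449925065040588, -0.2167537659406662), 0.02677774243056774)
top 0.67 [374.0, 192.3, 394.8, 218.4] 343 [ 0.539 -0.211  0.108] [[0.516, -0.238, 0.04], [0.567, -0.188, 0.129]]
top 173 [ 0.5449 -0.2152  0.1242] ((0.5447651743888855, -0.21558091044425964), 0.026250844821333885)
top 0.57 [368.1, 231.2, 395.9, 246.0] 303 [ 0.43  -0.195  0.166] [[0.411, -0.23, 0.143], [0.452, -0.162, 0.175]]
```

View pics/scene7.png

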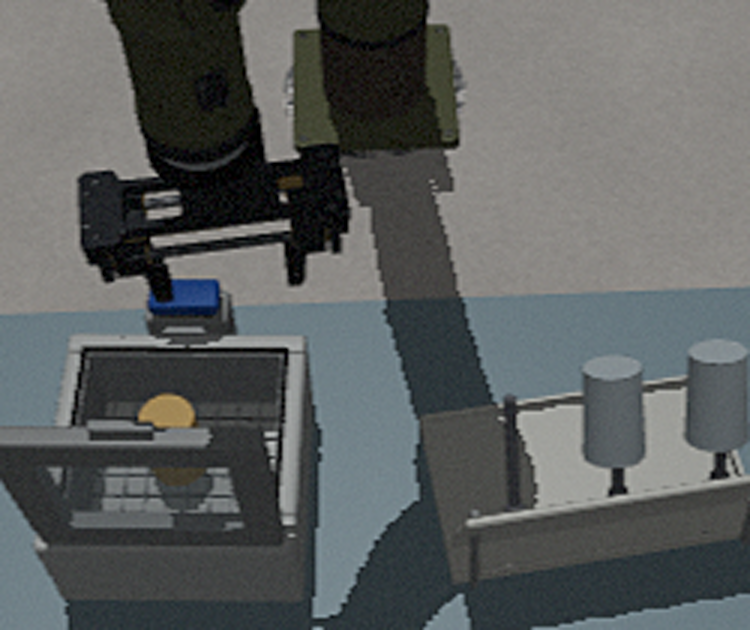

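View pics/top7.png

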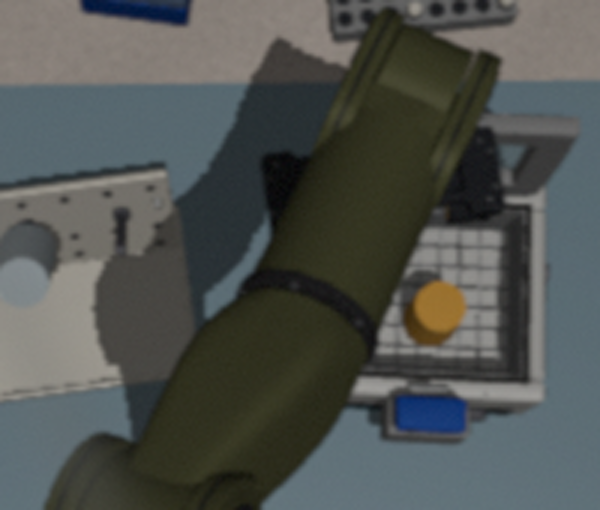

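The lid stands upright and the pad is back up. The orange cup top is at about (246,198) in scene and (386,202) in top. I compute its centre, and use the visible fingertips (about (243,159) and (289,154) in scene) as a calibration check.

```bash
cat >> h.py <<'E'
def onplane(c,uv,z):
    f=200/np.tan(np.radians(c["fov_y"])/2);R=np.array(c["R"]);t=np.array(c["t"])
    o=-R.T@t; d=R.T@np.array([(uv[0]-c["cx"])/f,(uv[1]-c["cy"])/f,1]); return o+d*(z-o[2])/d[2]
E
python3 - <<'E'
from h import *
s,p,R=tool()
for n in ["scene","top"]:
  c=snapshot(n);hsv=cv2.cvtColor(c["img"],cv2.COLOR_RGB2HSV)
  m=cv2.inRange(hsv,(8,110,120),(28,255,255)).astype(bool)
  X=pts(c);m&=(X[...,0]>.45)&(X[...,0]<.64)&(X[...,1]<-.12)&(X[...,1]>-.3)&(X[...,2]>.118)&(X[...,2]<.135)
  v,u=np.where(m);uv=(u.mean(),v.mean());print(n,m.sum(),uv,onplane(c,uv,.125).round(4),"bbox ctr",((u.min()+u.max())/2,(v.min()+v.max())/2),onplane(c,((u.min()+u.max())/2,(v.min()+v.max())/2),.125).round(4), X[m][:,2].mean())
  if n=="scene":
    for k in (-.0615,-.044,.044,.0615): print(k,proj(c,p+R[:,1]*k+R[:,0]*.009).round(1),proj(c,p+R[:,1]*k-R[:,0]*.009).round(1))
    save(c,"tips8",(210,100,310,170),7)
E
```

```text
scene 143 (np.float64(245.47552447552448), np.float64(196.7762237762238)) [ 0.5414 -0.2154  0.125 ] bbox ctr (np.float64(244.5), np.float64(196.5)) [ 0.5404 -0.2183  0.125 ] 0.12495622393509927
-0.0615 [292.4 153.8] [291.4 147.7]
-0.044 [284.9 154.9] [284.  148.7]
0.044 [247.  160.1] [246.4 153.8]
0.0615 [239.4 161.1] [238.9 154.9]
top 199 (np.float64(386.2110552763819), np.float64(201.85427135678393)) [ 0.5442 -0.2162  0.125 ] bbox ctr (np.float64(386.0), np.float64(202.0)) [ 0.5437 -0.2156  0.125 ] 0.1237230078534078
```

View pics/tips8.png

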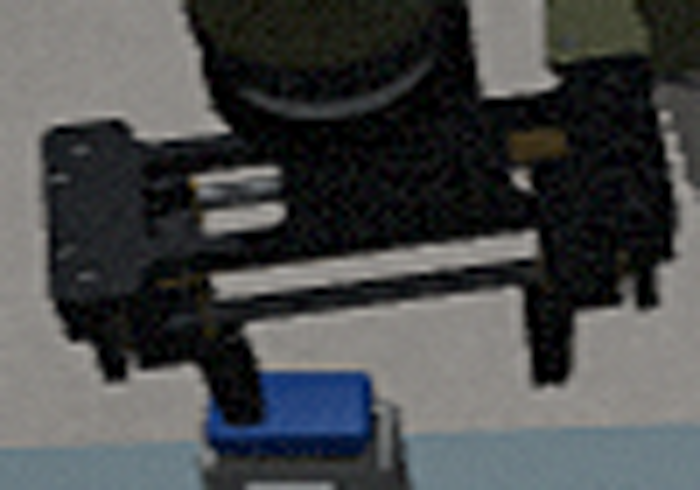

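Fingertip projections agree with the scene camera to about 1 mm. Cup centre is (0.542, −0.2155), so I trust the scene values.

Run:
```python
from h import *
print(to([.542,-.2155,.18]),to([.542,-.2155,.082]))
```

```text
[-52.8  84.6 206.9] [-52.8  84.6 304.9]
```

>>> send_rows(series=[{"dx": -12,"dy": 15,"dz": 5,"turn": 0,"grip": 1},{"dx": -20,"dy": 30,"dz": 20,"turn": 0,"grip": 1},{"dx": -15,"dy": 30,"dz": 30,"turn": 0,"grip": 1},{"dx": -5.8,"dy": 9.6,"dz": 42,"turn": 0,"grip": 1},{"dx": 0,"dy": 0,"dz": 45,"turn": 0,"grip": 1},{"dx": 0,"dy": 0,"dz": 38,"turn": 0,"grip": 1},{"dx": 0,"dy": 0,"dz": 20,"turn": 0,"grip": 1},{"dx": 0,"dy": 0,"dz": 0,"turn": 0,"grip": 1},{"dx": 0,"dy": 0,"dz": 0,"turn": 0,"grip": 1}])

```text
clock: 14.35
tool_pos: [0.5422, -0.216, 0.1875]
eef_rot: [0.998, 0.06, 0.0, 0.0]
contact_force: [-0.3, -0.5, 0.7]
opening: 0.997
```

Run:
```python
from h import *
s,p,R=tool();print(s["clock"],p,s["q"].round(2),to([.542,-.2155,.082]))
c=snapshot("scene");save(c,"scene9",(190,90,330,240),4)
for k in (-.044,.044): print(k,proj(c,p+R[:,1]*k).round(1))
```

```text
14.35 [ 0.54215807 -0.21599078  0.18747392] [ 0.04  0.75  0.46  1.77 -0.46  0.74 -0.71] [ -0.2  -0.5 105.5]
-0.044 [257.5 183.5]
0.044 [225.9 187.9]
```

View pics/scene9.png

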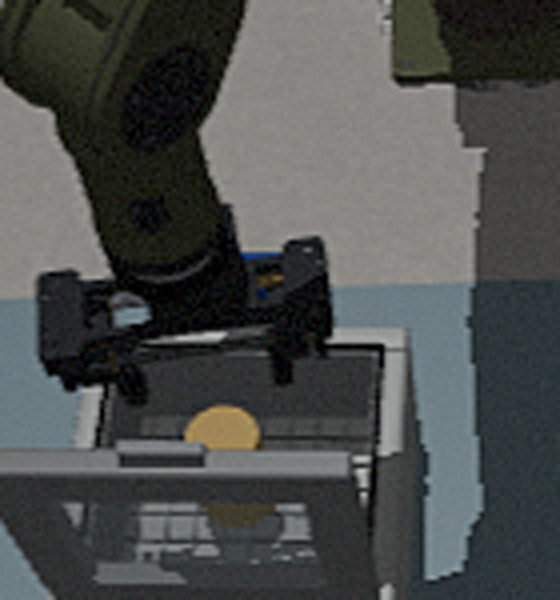

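The fingers straddle the cup top symmetrically, with the cup at crop (222,430). Descend and grip.

>>> send_rows(force=10, series=[{"dx": 0,"dy": 0,"dz": 15,"turn": 0,"grip": 1},{"dx": 0,"dy": 0,"dz": 25,"turn": 0,"grip": 1},{"dx": 0,"dy": 0,"dz": 25,"turn": 0,"grip": 1},{"dx": 0,"dy": 0,"dz": 20,"turn": 0,"grip": 1},{"dx": 0,"dy": 0,"dz": 13,"turn": 0,"grip": 1},{"dx": 0,"dy": 0,"dz": 7.5,"turn": 0,"grip": 1},{"dx": 0,"dy": 0,"dz": 0,"turn": 0,"grip": 1}])

```text
clock: 15.1
tool_pos: [0.542, -0.2156, 0.0815]
eef_rot: [0.998, 0.06, 0.0, -0.0]
contact_force: [-0.8, -1.2, -0.2]
opening: 0.999
```

>>> send_rows(force=10, series=[{"dx": 0,"dy": 0,"dz": 0,"turn": 0,"grip": 0.7},{"dx": 0,"dy": 0,"dz": 0,"turn": 0,"grip": 0.5},{"dx": 0,"dy": 0,"dz": 0,"turn": 0,"grip": 0.4},{"dx": 0,"dy": 0,"dz": 0,"turn": 0,"grip": 0.4},{"dx": 0,"dy": 0,"dz": 0,"turn": 0,"grip": 0.4}])

```text
clock: 15.6
tool_pos: [0.5421, -0.2161, 0.0819]
eef_rot: [0.998, 0.06, 0.0, 0.0]
contact_force: [-0.5, -1.3, 2.1]
opening: 0.621
```

Gripped at 54.6 mm, which matches the cup's diameter at that height. Lift.

>>> send_rows(series=[{"dx": 0,"dy": 0,"dz": -5,"turn": 0,"grip": 0.4},{"dx": 0,"dy": 0,"dz": -12,"turn": 0,"grip": 0.4},{"dx": 0,"dy": 0,"dz": -20,"turn": 0,"grip": 0.4},{"dx": 0,"dy": 0,"dz": -25,"turn": 0,"grip": 0.4},{"dx": 0,"dy": 0,"dz": -25,"turn": 0,"grip": 0.4},{"dx": 0,"dy": 0,"dz": -25,"turn": 0,"grip": 0.4},{"dx": 0,"dy": 0,"dz": -25,"turn": 0,"grip": 0.4},{"dx": 0,"dy": 0,"dz": -25,"turn": 0,"grip": 0.4},{"dx": 0,"dy": 0,"dz": -25,"turn": 0,"grip": 0.4},{"dx": 0,"dy": 0,"dz": -13,"turn": 0,"grip": 0.4},{"dx": 0,"dy": 0,"dz": -8,"turn": 0,"grip": 0.4},{"dx": 0,"dy": 0,"dz": 0,"turn": 0,"grip": 0.4}])

```text
clock: 16.8
tool_pos: [0.5419, -0.2156, 0.29]
eef_rot: [0.998, 0.06, 0.001, 0.0]
contact_force: [0.3, 1.0, -0.9]
opening: 0.62
```

Run:
```python
from h import *
s,p,R=tool();print(s["clock"],p,s["opening"],s["contact_force"],np.degrees(np.arctan2(R[1,1],R[0,1])))
print(to([.593+.010*.992,.105+.01*.12,.290]))
c=snapshot("scene");save(c,"scene10",(180,60,330,270),2.8)
```

```text
16.8 [ 0.54192501 -0.21555668  0.29002167] 0.6196810019218492 [ 0.29690038  0.95026444 -0.90970269] -83.1292215199164
[ 9.900e+01 -3.121e+02  1.000e-01]
```

View pics/scene10.png

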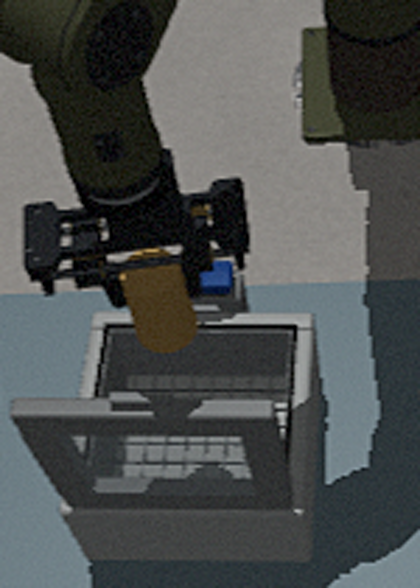

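The cup hangs upright in the jaws at crop (160,300), clear of the washer. Carry it to above the free peg.

>>> send_rows(series=[{"dx": 3,"dy": -10,"dz": 0,"turn": 0,"grip": 0.4},{"dx": 6,"dy": -20,"dz": 0,"turn": 0,"grip": 0.4},{"dx": 9,"dy": -28,"dz": 0,"turn": 0,"grip": 0.4},{"dx": 9,"dy": -28,"dz": 0,"turn": 0,"grip": 0.4},{"dx": 9,"dy": -28,"dz": 0,"turn": 0,"grip": 0.4},{"dx": 9,"dy": -28,"dz": 0,"turn": 0,"grip": 0.4},{"dx": 9,"dy": -28,"dz": 0,"turn": 0,"grip": 0.4},{"dx": 9,"dy": -28,"dz": 0,"turn": 0,"grip": 0.4},{"dx": 9,"dy": -28,"dz": 0,"turn": 0,"grip": 0.4},{"dx": 9,"dy": -28,"dz": 0,"turn": 0,"grip": 0.4},{"dx": 9,"dy": -28,"dz": 0,"turn": 0,"grip": 0.4},{"dx": 6,"dy": -18,"dz": 0,"turn": 0,"grip": 0.4},{"dx": 3,"dy": -12,"dz": 0,"turn": 0,"grip": 0.4},{"dx": 0,"dy": 0,"dz": 0,"turn": 0,"grip": 0.4}])

```text
clock: 18.25
tool_pos: [0.6025, 0.108, 0.2886]
eef_rot: [0.998, 0.061, -0.001, -0.0]
contact_force: [0.8, 0.3, -0.4]
opening: 0.622
```

Run:
```python
from h import *
s,p,R=tool();print(s["clock"],p,s["opening"],s["contact_force"],s["q"].round(2))
print(to([.593+.010*.992,.105+.01*.12,.290]))
for n in ["scene","top"]:
  c=snapshot(n);save(c,n+"11",(310,100,460,260) if n=="scene" else (190,130,340,250),3.5)
  X=pts(c);d=c["depth"]
  P=X[(d>0)&(X[...,0]>.57)&(X[...,0]<.68)&(X[...,1]>.08)&(X[...,1]<.14)&(X[...,2]>.155)&(X[...,2]<.214)]
  if len(P)>10:
    m=P.mean(0);w=np.linalg.svd(P-m)[2][0];w*=np.sign(w[2]);print(n,len(P),m.round(4),w.round(3),(m+w*(.212-m[2])/w[2]).round(4))
```

```text
18.25 [0.6024804  0.10797328 0.28863311] 0.621999213664428 [ 0.7915976   0.28658484 -0.44786879] [-0.57  0.68  0.59  1.57 -0.42  1.02 -1.31]
[ 0.2  1.8 -1.4]
scene 50 [0.617  0.1069 0.1744] [-0.483 -0.066  0.873] [0.5962 0.1041 0.212 ]
```

View pics/scene11.png

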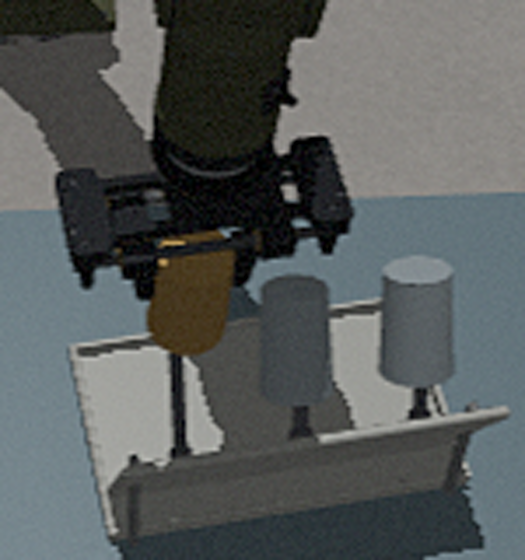

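View pics/top11.png

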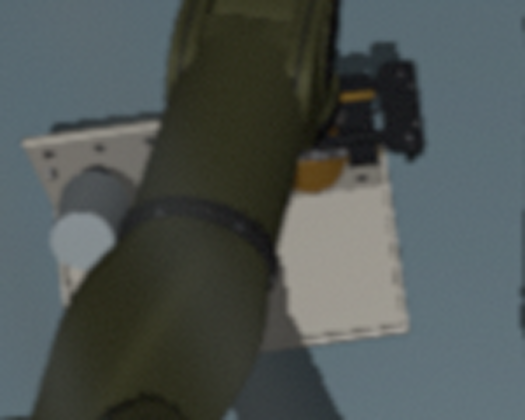

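The cup is over the peg and the peg runs up into its mouth, around crop (178,355). The depth line lies on the peg's camera-facing surface, so its axis tip is about x 0.589. I shift and lower the cup vertically to 47 mm depth, then check.

>>> send_rows(force=8, series=[{"dx": -2,"dy": 1,"dz": 2,"turn": 0,"grip": 0.4},{"dx": -2,"dy": 1,"dz": 5,"turn": 0,"grip": 0.4},{"dx": 0,"dy": 0.5,"dz": 10,"turn": 0,"grip": 0.4},{"dx": 0,"dy": 0,"dz": 12,"turn": 0,"grip": 0.4},{"dx": 0,"dy": 0,"dz": 12,"turn": 0,"grip": 0.4},{"dx": 0,"dy": 0,"dz": 12,"turn": 0,"grip": 0.4},{"dx": 0,"dy": 0,"dz": 12,"turn": 0,"grip": 0.4},{"dx": 0,"dy": 0,"dz": 8,"turn": 0,"grip": 0.4},{"dx": 0,"dy": 0,"dz": 3,"turn": 0,"grip": 0.4},{"dx": 0,"dy": 0,"dz": 0,"turn": 0,"grip": 0.4}])

```text
clock: 19.35
tool_pos: [0.599, 0.1031, 0.213]
eef_rot: [0.998, 0.06, -0.0, 0.0]
contact_force: [-0.2, 0.6, -0.4]
opening: 0.623
```

Run:
```python
from h import *
s,p,R=tool();print(s["clock"],p,s["opening"],s["contact_force"],s["moment"])
print(to([.5887,.1045,.171]))
c=snapshot("scene");save(c,"scene12",(310,130,460,260),4.5)
```

```text
19.35 [0.59896467 0.10310344 0.21295658] 0.6225791857461364 [-0.19537891  0.58473474 -0.39125317] [-0.04953188  0.15036012  0.00816694]
[-10.   -2.6  42. ]
```

View pics/scene12.png

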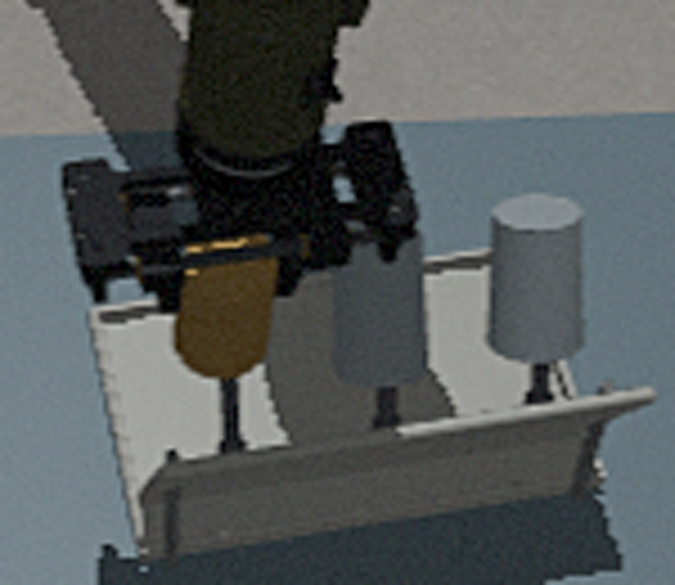

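The cup is over the peg with no contact force. Now I lower along the lean in small steps so the peg pivots the cup in the jaws.

>>> send_rows(force=6, series=[{"dx": -1,"dy": -0.3,"dz": 2,"turn": 0,"grip": 0.4},{"dx": -1,"dy": -0.3,"dz": 3,"turn": 0,"grip": 0.4},{"dx": -1,"dy": -0.3,"dz": 3,"turn": 0,"grip": 0.4},{"dx": -1,"dy": -0.3,"dz": 3,"turn": 0,"grip": 0.4},{"dx": -1,"dy": -0.3,"dz": 3,"turn": 0,"grip": 0.4},{"dx": -1,"dy": -0.3,"dz": 3,"turn": 0,"grip": 0.4},{"dx": -1,"dy": -0.3,"dz": 3,"turn": 0,"grip": 0.4},{"dx": 0,"dy": 0,"dz": 0,"turn": 0,"grip": 0.4}])

```text
clock: 20.2
tool_pos: [0.5916, 0.1044, 0.1929]
eef_rot: [0.998, 0.06, -0.0, -0.0]
contact_force: [-0.3, 0.0, -0.6]
opening: 0.621
```

Run:
```python
from h import *
s,p,R=tool();print(s["clock"],p,s["opening"],s["contact_force"],s["moment"])
print(to([.5887,.1045,.171]))
c=snapshot("scene");save(c,"scene13",(310,130,460,260),4.5)
```

```text
20.2 [0.59159588 0.10442529 0.19292767] 0.620950640480126 [-0.343379    0.0154153  -0.61189937] [0.04888055 0.00014017 0.00787974]
[-2.9 -0.4 21.9]
```

View pics/scene13.png

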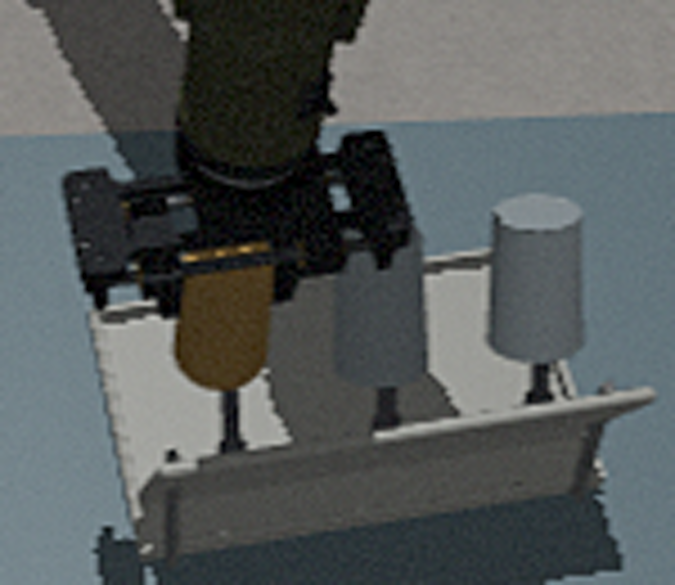

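>>> send_rows(force=6, series=[{"dx": -0.6,"dy": 0,"dz": 2,"turn": 0,"grip": 0.4},{"dx": -0.6,"dy": 0,"dz": 2,"turn": 0,"grip": 0.4},{"dx": -0.6,"dy": 0,"dz": 2,"turn": 0,"grip": 0.4},{"dx": -0.5,"dy": 0,"dz": 2,"turn": 0,"grip": 0.4},{"dx": -0.5,"dy": 0,"dz": 2,"turn": 0,"grip": 0.4},{"dx": -0.5,"dy": 0,"dz": 2,"turn": 0,"grip": 0.4},{"dx": 0,"dy": 0,"dz": 2,"turn": 0,"grip": 0.4},{"dx": 0,"dy": 0,"dz": 0,"turn": 0,"grip": 0.4}])

```text
clock: 21.05
tool_pos: [0.5886, 0.104, 0.1791]
eef_rot: [0.998, 0.06, -0.0, 0.0]
contact_force: [1.8, 0.6, -0.5]
opening: 0.62
```

>>> send_rows(force=6, series=[{"dx": 0,"dy": 0,"dz": 1.5,"turn": 0,"grip": 0.4},{"dx": 0,"dy": 0,"dz": 1.5,"turn": 0,"grip": 0.4},{"dx": 0,"dy": 0,"dz": 0,"turn": 0,"grip": 0.4}])

```text
clock: 21.35
tool_pos: [0.5886, 0.1039, 0.1762]
eef_rot: [0.998, 0.06, -0.0, 0.0]
contact_force: [1.2, 0.6, -1.2]
opening: 0.616
```

Run:
```python
from h import *
s,p,R=tool();print(s["clock"],p,s["opening"],s["contact_force"],s["moment"])
c=snapshot("scene");save(c,"scene14",(310,130,460,260),4.5)
```

```text
21.35 [0.58857201 0.10390759 0.17619358] 0.6160932755918566 [ 1.18218266  0.59327479 -1.21085516] [ 0.0726482  -0.11373936 -0.00718697]
```

View pics/scene14.png

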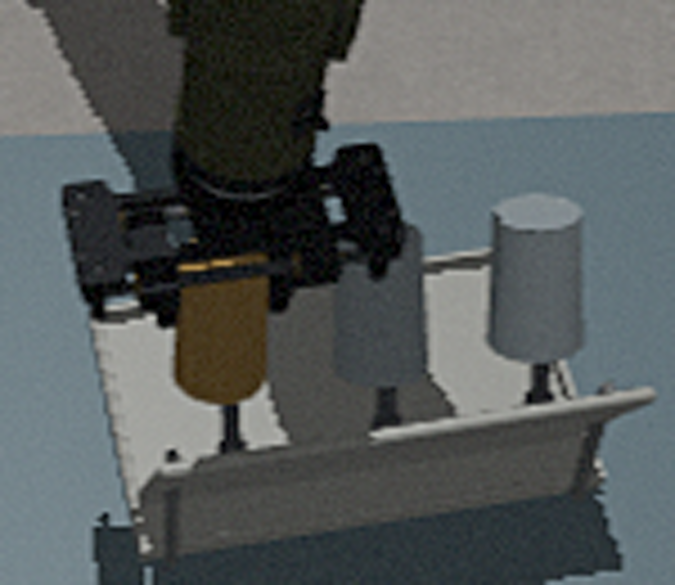

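Cup pivoting, light forces. Keep lowering until the closed end meets the tip.

>>> send_rows(force=6, series=[{"dx": 0,"dy": 0,"dz": 1.5,"turn": 0,"grip": 0.4},{"dx": 0,"dy": 0,"dz": 1.5,"turn": 0,"grip": 0.4},{"dx": 0,"dy": 0,"dz": 0,"turn": 0,"grip": 0.4}])

```text
clock: 21.7
tool_pos: [0.5885, 0.1039, 0.1732]
eef_rot: [0.998, 0.06, -0.0, -0.0]
contact_force: [-0.1, 0.1, -0.4]
opening: 0.619
```

>>> send_rows(force=6, series=[{"dx": 0,"dy": 0,"dz": 1,"turn": 0,"grip": 0.4},{"dx": 0,"dy": 0,"dz": 1,"turn": 0,"grip": 0.4},{"dx": 0,"dy": 0,"dz": 0,"turn": 0,"grip": 0.4}])

```text
clock: 22.0
tool_pos: [0.5886, 0.1039, 0.1714]
eef_rot: [0.998, 0.06, 0.0, -0.0]
contact_force: [1.6, -0.0, 0.4]
opening: 0.619
```

Run:
```python
from h import *
s,p,R=tool();print(s["clock"],p,s["opening"],s["contact_force"],s["moment"])
c=snapshot("scene");save(c,"scene15",(310,130,460,260),4.5)
```

```text
22.0 [0.58861223 0.10393179 0.17136436] 0.6193512549032198 [ 1.56980161 -0.03993884  0.43986983] [ 0.07249672 -0.0364103   0.02997966]
```

View pics/scene15.png

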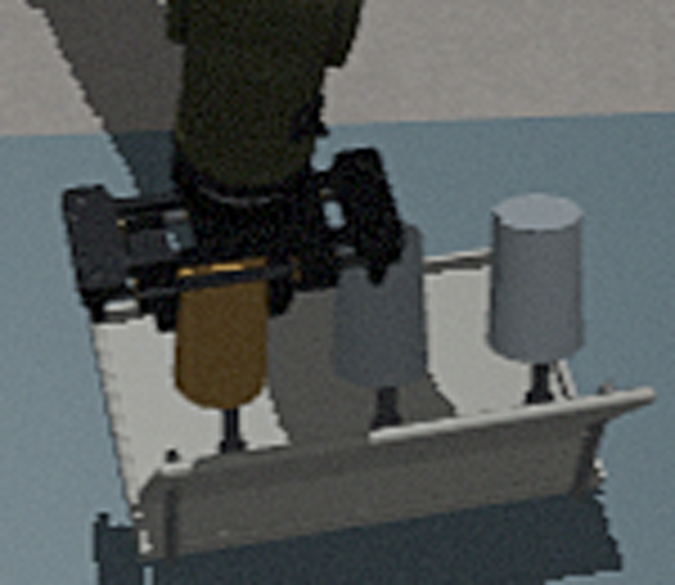

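>>> send_rows(force=6, series=[{"dx": 0,"dy": 0,"dz": 1,"turn": 0,"grip": 0.4},{"dx": 0,"dy": 0,"dz": 1,"turn": 0,"grip": 0.4},{"dx": 0,"dy": 0,"dz": 0,"turn": 0,"grip": 0.4}])

```text
clock: 22.35
tool_pos: [0.5891, 0.104, 0.1705]
eef_rot: [0.998, 0.06, 0.001, -0.0]
contact_force: [-0.6, 0.8, 8.1]
opening: 0.621
```

>>> send_rows(force=6, series=[{"dx": 0,"dy": 0,"dz": 1,"turn": 0,"grip": 0.4},{"dx": 0,"dy": 0,"dz": 0,"turn": 0,"grip": 0.4}])

```text
clock: 22.55
tool_pos: [0.5895, 0.1041, 0.1698]
eef_rot: [0.998, 0.06, 0.001, -0.0]
contact_force: [-1.2, 1.5, 8.9]
opening: 0.617
```

Run:
```python
from h import *
s,p,R=tool();print(s["clock"],p,s["opening"],s["contact_force"],s["moment"])
c=snapshot("scene");save(c,"scene16",(310,130,460,260),4.5)
X=pts(c);d=c["depth"]
m=(d>0)&(abs(X[...,1]-.105)<.012)&(X[...,0]>.54)&(X[...,0]<.66)&(X[...,2]>.12)&(X[...,2]<.225)
hsv=cv2.cvtColor(c["img"],cv2.COLOR_RGB2HSV);o=cv2.inRange(hsv,(8,110,40),(28,255,255)).astype(bool)
q=X[m&o];k=np.polyfit(q[:,2],q[:,0],1);print(len(q),"tilt deg of near face",np.degrees(np.arctan(-k[0])),q.min(0),q.max(0))
m=(d>0)&(abs(X[...,1]-.300)<.012)&(X[...,0]>.53)&(X[...,0]<.65)&(X[...,2]>.145)&(X[...,2]<.205)
q=X[m];k=np.polyfit(q[:,2],q[:,0],1);print("hung tilt",len(q),np.degrees(np.arctan(-k[0])))
```

```text
22.55 [0.58946937 0.10410925 0.16980381] 0.6173296169700131 [-1.1544073   1.4576634   8.86705273] [ 0.12858232  0.31713532 -0.03297875]
254 tilt deg of near face 27.89100343024155 [0.57779654 0.0930311  0.14095929] [0.64217614 0.1169494  0.22448467]
hung tilt 244 45.19607929956511
```

View pics/scene16.png

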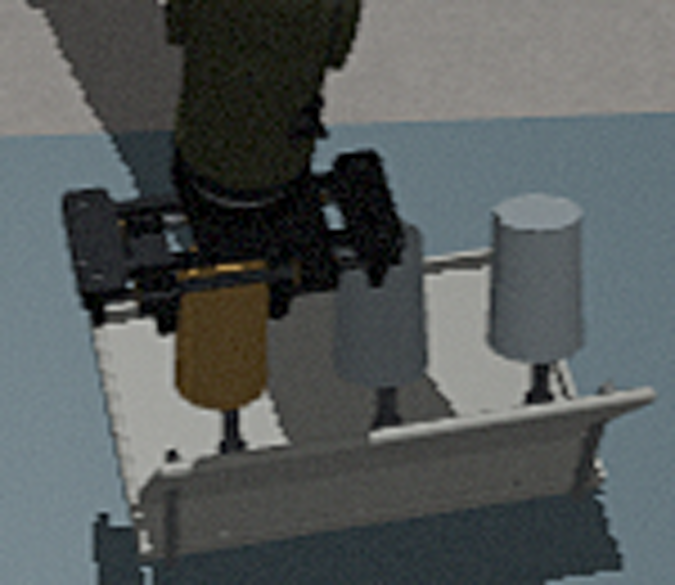

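Closed end meets the tip: the vertical force rose to 8.9 N at the predicted height, and the mouth lines up with its neighbours. I ease off 1 mm and open slightly.

>>> send_rows(force=3, series=[{"dx": 0,"dy": 0,"dz": -1,"turn": 0,"grip": 0.4},{"dx": 0,"dy": 0,"dz": -0.5,"turn": 0,"grip": 0.4},{"dx": 0,"dy": 0,"dz": 0,"turn": 0,"grip": 0.63},{"dx": 0,"dy": 0,"dz": 0,"turn": 0,"grip": 0.64},{"dx": 0,"dy": 0,"dz": 0,"turn": 0,"grip": 0.66},{"dx": 0,"dy": 0,"dz": 0,"turn": 0,"grip": 0.68},{"dx": 0,"dy": 0,"dz": 0,"turn": 0,"grip": 0.72},{"dx": 0,"dy": 0,"dz": 0,"turn": 0,"grip": 0.76},{"dx": 0,"dy": 0,"dz": 0,"turn": 0,"grip": 0.76}])

```text
clock: 23.5
tool_pos: [0.5886, 0.1039, 0.1699]
eef_rot: [0.998, 0.06, -0.0, -0.0]
contact_force: [-0.3, -0.6, -0.1]
opening: 0.761
```

Run:
```python
from h import *
s,p,R=tool();print(s["clock"],p,s["opening"],s["contact_force"],s["moment"])
c=snapshot("scene");save(c,"scene17",(310,130,460,260),4.5)
```

```text
23.5 [0.58859231 0.10393296 0.16989675] 0.7611607865225415 [-0.29092525 -0.64609784 -0.13620296] [-0.02168288  0.19114227  0.00814235]
```

View pics/scene17.png

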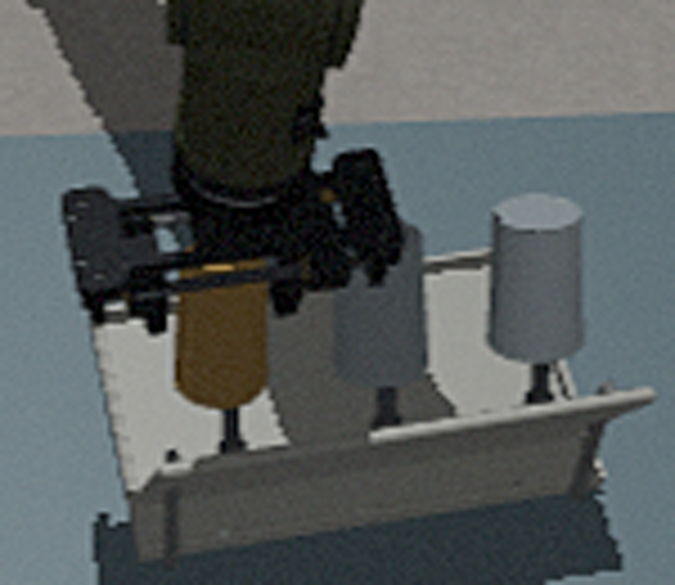

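The cup stayed put on release. Lift straight up and away.

>>> send_rows(series=[{"dx": 0,"dy": 0,"dz": -3,"turn": 0,"grip": 0.76},{"dx": 0,"dy": 0,"dz": -8,"turn": 0,"grip": 0.76},{"dx": 0,"dy": 0,"dz": -12,"turn": 0,"grip": 0.76},{"dx": 0,"dy": 0,"dz": -15,"turn": 0,"grip": 0.76},{"dx": 0,"dy": 0,"dz": -20,"turn": 0,"grip": 0.76},{"dx": 0,"dy": 0,"dz": -30,"turn": 0,"grip": 0.76},{"dx": 0,"dy": 0,"dz": -40,"turn": 0,"grip": 0.76},{"dx": -20,"dy": 0,"dz": -30,"turn": 0,"grip": 0.76},{"dx": -40,"dy": 0,"dz": -10,"turn": 0,"grip": 0.76},{"dx": -40,"dy": 0,"dz": 0,"turn": 0,"grip": 0.76},{"dx": -30,"dy": 0,"dz": 0,"turn": 0,"grip": 0.76},{"dx": 0,"dy": 0,"dz": 0,"turn": 0,"grip": 0.76}])

```text
clock: 24.75
tool_pos: [0.4556, 0.0876, 0.3389]
eef_rot: [0.998, 0.059, -0.001, -0.001]
contact_force: [0.9, 0.2, 0.2]
opening: 0.764
```

Run:
```python
from h import *
s,p,R=tool();print(s["clock"],p,s["contact_force"])
for n in ["scene","top"]:
  c=snapshot(n);save(c,n+"18",(140,120,510,280) if n=="scene" else (140,130,500,260),2.1)
  X=pts(c);d=c["depth"]
  for nm,y0,y1 in [("orange",.07,.14),("h1",.165,.24),("h2",.265,.34)]:
    P=X[(d>0)&(X[...,0]>.5)&(X[...,0]<.65)&(X[...,1]>y0)&(X[...,1]<y1)&(X[...,2]>.14)&(X[...,2]<.24)]
    print(n,nm,len(P),P.mean(0).round(4),"max",P[:,2].max().round(4),P[P[:,2]>.208].mean(0).round(4))
  for y0 in (-.56,.43):
    P=X[(d>0)&(X[...,0]>.4)&(X[...,0]<.6)&(X[...,1]>y0)&(X[...,1]<y0+.12)&(X[...,2]>.03)&(X[...,2]<.19)];print("bottle",P[P[:,2]>P[:,2].max()-.008].mean(0).round(4))
```

```text
24.75 [0.45555143 0.08755793 0.33892123] [0.91065968 0.15571581 0.22925331]
scene orange 709 [0.6075 0.1033 0.1884] max 0.2248 [0.5916 0.1042 0.2145]
scene h1 720 [0.5959 0.2016 0.1849] max 0.2225 [0.5777 0.2013 0.2133]
scene h2 740 [0.5835 0.2991 0.184 ] max 0.222 [0.5653 0.3015 0.2135]
bottle [ 0.4525 -0.4948  0.1496]
bottle [0.5316 0.4845 0.1756]
top orange 112 [0.6115 0.1055 0.1879] max 0.2254 [0.5986 0.1067 0.2169]
top h1 216 [0.5843 0.2161 0.19  ] max 0.2203 [0.5705 0.2137 0.2127]
top h2 523 [0.5745 0.3023 0.1867] max 0.2239 [0.5582 0.3042 0.213 ]
bottle [ 0.4493 -0.491   0.1505]
bottle [0.5259 0.4871 0.175 ]
```

View pics/scene18.png

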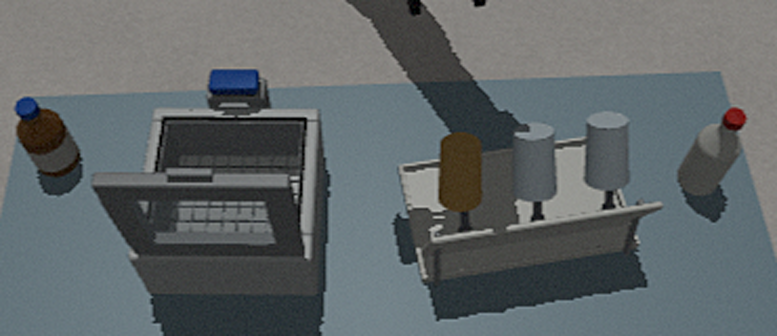

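View pics/top18.png

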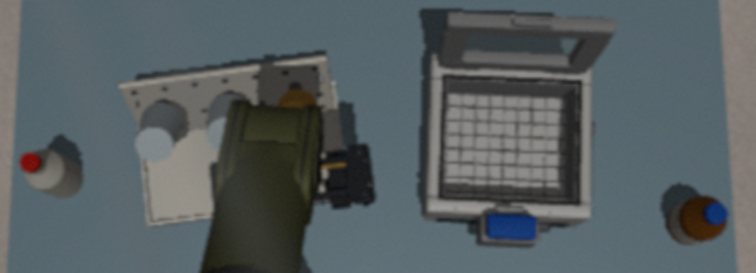

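Scene view: lid open, washer empty, orange cup on its peg in line with its neighbours, bottles unmoved. The orange cup reads about 3 mm higher than the neighbours, so I fit the cone model to each to check it is seated.

Run:
```python
from h import *
from scipy.optimize import least_squares
c=snapshot("scene");X=pts(c);d=c["depth"]
yaw=.125;rx=np.array([np.cos(yaw),np.sin(yaw),0]);ry=np.array([-np.sin(yaw),np.cos(yaw),0]);rz=np.array([0,0,1.])
def sdf(P,q):  # q: closed-end outer centre (rx,ry,z) , tilt fx, fy
    ax=rz*np.cos(q[3])*np.cos(q[4])-rx*np.sin(q[3])+ry*np.sin(q[4]); ax/=np.linalg.norm(ax)
    v=P-(rx*q[0]+ry*q[1]+rz*q[2]); h=-v@ax; r=np.linalg.norm(v+np.outer(h,ax),axis=1)
    dr=(r-(.0265+.0035*h/.09)); dh=-h
    return np.where((dr>0)&(dh>0),np.hypot(dr,dh),np.maximum(dr,dh))
T0=np.array([.589,.1045,.212])
for i,(nm,y0,y1) in enumerate([("orange",.07,.14),("h1",.165,.24),("h2",.265,.34)]):
    P=X[(d>0)&(X[...,0]>.5)&(X[...,0]<.66)&(X[...,1]>y0)&(X[...,1]<y1)&(X[...,2]>.135)&(X[...,2]<.24)]
    T=T0+ry*.1*i; best=None
    for f in (.1,.3,.5):
        r=least_squares(lambda q:sdf(P,q),[T@rx,T@ry,.217,f,0],loss="soft_l1",f_scale=.002,x_scale=[.01,.01,.01,.1,.1])
        if best is None or r.cost<best.cost: best=r
    q=best.x; ax=rz*np.cos(q[3])*np.cos(q[4])-rx*np.sin(q[3])+ry*np.sin(q[4]);ax/=np.linalg.norm(ax)
    cen=rx*q[0]+ry*q[1]+rz*q[2]; B=cen-.004*ax; mouth=cen-.09*ax
    print(nm,len(P),"rms",np.sqrt((sdf(P,q)**2).mean()).round(4),"tilt",np.degrees(q[3:]).round(1),"bottom rel tip (rx,ry,z) mm",(np.array([(B-T)@rx,(B-T)@ry,(B-T)[2]])*1000).round(1),"highest",(cen[2]+.0265*np.sin(q[3])).round(4),"mouth z",mouth[2].round(4))
```

```text
orange 720 rms 0.0014 tilt [22.   1.2] bottom rel tip (rx,ry,z) mm [-7.9  0.6 -3.2] highest 0.2225 mouth z 0.1291
h1 724 rms 0.0019 tilt [33.6 -0.2] bottom rel tip (rx,ry,z) mm [-14.8  -0.   -9.9] highest 0.2201 mouth z 0.1305
h2 826 rms 0.0091 tilt [38.1 -0.6] bottom rel tip (rx,ry,z) mm [-17.1  -0.3 -11.2] highest 0.2203 mouth z 0.1331
```

The fit puts the orange cup's inner bottom on the peg tip: tilt 22°, about 8.5 mm sideways of centre, no axial gap. It has been at rest since release, so I hand in.

```bash
python3 -c "
from plant import *
print(get_state()['clock'],get_state()['contact_force']);print(finish_job())"
```

```text
24.9 [ 0.11051568 -0.49912461 -0.28663491]
the job is handed in; nothing more can be done
None
```

I handed the job in at 24.9 s with every step done; `finish_job()` gives no verdict.

- **Lid:** One finger pressed the catch pad while the other was already over the lid. When the catch let go, the lid rose freely only to about 0.08 rad before meeting the finger. I then led it up its arc at about 0.4 rad/s, until the push on the hand fell to zero at the stop. It still stood open in the last pictures.
- **Cup:** I gripped the orange cup with 10 N and lowered it over the free peg, letting it pivot in the jaws. The push rose to about 9 N when its closed end met the peg's tip. I eased off 1 mm and let go, and it did not move noticeably.
- **Last checks:** A fit to the depth image puts the tip against the cup's inner bottom, about 8 mm off centre, with the cup leaning 22°. The neighbouring cups and both bottles read the same as at the start in the scene camera, within about 2 mm.
- **Disagreements:**
  - The two cameras differed by about 5 mm in x. I trusted the scene camera, which matched the known fingertip positions to about 1 mm.
  - The orange cup sits about 2 mm higher at its top than the pale cups. They lean further (fits of 34° and 38°, the second a poor fit).
  - In the last top view the arm partly hid one pale cup, so I checked it only in the scene view.

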